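# Load coated boards into the UV curing carousel and lock its hatch

## Robot

A 7-joint arm with a two-finger parallel gripper is mounted at the origin on the work surface. World frame = base frame: x ahead of the robot, y to its left, z up, the work surface at z = 0. Lengths are in mm, angles in rad, forces in N, time in s.
With the tool pointing down it reaches from about 400 to 875 mm from the base axis. Payload 4.4 kg.
Tool frame: the origin (TCP) lies midway between the tips of the shut fingers; the grasp point (between the pads) lies 19 mm behind it; z points along the fingers, y is the line along which they close (so a half turn about z gives the same grasp; the last joint's range is limited). The gripper opens to 85 mm and grips with 20 to 120 N. Pads are 22 mm wide; open, the fingers measure 114 mm over their backs; the gripper's body (76 mm by 85 mm) begins 54 mm behind the grasp point. The pads swing forward as they close: fully open they stand 13 mm farther back than shut.
Start: joints at [-1.387, 0.628, 0.038, 1.517, -0.027, 0.996, -0.02], TCP at [160.661, 629.846, 231.313] pointing down, gripper open.
Joint ranges: [-3.06, 3.06], [-0.37, 2.12], [-1.25, 1.32], [0.18, 2.47], [-1.1, 4.24], [0.23, 1.98], [-2.94, 2.94]. Speed limits (rad/s): [2.57, 2.57, 3.14, 3.14, 3.14, 3.14, 3.14].

## Interface

Orientations are given as [roll, pitch, yaw] about the fixed x, y, z axes, in that order (R = Rz(yaw) Ry(pitch) Rx(roll)).
In Python, from cell import read_state, get_image, finish_job gives the robot as it stands.
- The arm moves only by the tool send_rows, never from a script. Its argument "series" is a list of rows, each an object of numbers: "ax", "ay", "az": the turn, a rotation vector about the tool's x, y, z in rad; "dx", "dy", "dz": the shift along the tool's x, y, z in cm; "hand": the closure, from 0 (fully open) to 1 (shut). In form: [{"ax": .., "ay": .., "az": .., "dx": .., "dy": .., "dz": .., "hand": ..}, ...]. A call has 1 to 10 rows; each row is the pose to reach, as a shift and turn from the pose commanded when the call began, along the tool's axes at that moment; what a row does not reach only later rows make up. A row lasts 1/10 s, in which the tool goes at most 50 mm and 8.59 degrees, less where a joint would pass 70% of its speed; a pose out of reach is approached as far as the arm can. A call with a gripper value outside its range is refused whole. The fingers move at their own pace and stop on an object; the grip force is fixed at half the most. Time passes only in rows, so rows that repeat a pose let the fingers close. It gives the time, the measured TCP pose, the force, the opening and the grip force at its end, in the units of the state.
- read_state(): the state, without advancing time (a new reading comes with each control period).
- get_image(name): name is "side" or "top" or "wrist"; returns a dict with "pixels" (480x640x3 uint8, red, green, blue), "mtx" (3x3 intrinsics, pixels), "R" (3x3) and "t" (3): a world point X has camera coordinates R X + t. Camera axes: x right, y down, z forward; pixel columns grow to the right and rows downward; lengths in mm; the calibration is good to about 2 mm. A picture is of the moment at which its call begins. There is no depth.
- finish_job(): hands the job in; it is judged then, once.
The state is a dict: "clock": time; "qpos": joint angles; "qd": joint speeds; "tau": joint torques, N m; "eef_pos": TCP position; "tool_rot": TCP orientation; "force": force on the tool from outside, world axes, zero at the start; "torque": the same for the moment, N m; "width": finger opening in mm; "gripper_force": force on a finger pad.
Only numpy, scipy, OpenCV 4.12 (cv2) and the standard library are available. Lean on these libraries where they do the work, as an engineer would, in place of code of your own. Each camera call takes 0.05 s, during which the arm holds its last target. There are 200 camera calls.

## Task

The freshly coated boards stand in their carriers on the mat: load every one of them into the UV curing carousel through its open hatch, upright and one carrier to a nest, clicking the carousel round with the black index knob on top to bring up a free nest. When all are in, close the hatch fully and turn its red wing knob clockwise, square across the hatch edge, so that the cam tongue locks behind the frame. Leave the other things on the bench where they are.

Things in the scene. Friction and masses are not known exactly. Their poses are not given: they have to be found in the camera images.
- board1: A green circuit board held upright in a carrier (may be absent): aluminium base 76 x 44 x 14 mm, the board above it in the middle of the base (72 mm along x, 8 mm thick with its frame, from 14 to 60 mm up), and on top a blue grip bar 76 (x) x 16 (y) x 24 mm, from 60 to 84 mm up. Origin at the centre of the underside, z up, x along the length. About 0.2 kg. Take it by the blue bar, from above, across its 16 mm.
- board2: A green circuit board held upright in a carrier (may be absent): aluminium base 76 x 44 x 14 mm, the board above it in the middle of the base (72 mm along x, 8 mm thick with its frame, from 14 to 60 mm up), and on top a blue grip bar 76 (x) x 16 (y) x 24 mm, from 60 to 84 mm up. Origin at the centre of the underside, z up, x along the length. About 0.2 kg. Take it by the blue bar, from above, across its 16 mm.
- board3: A green circuit board held upright in a carrier (may be absent): aluminium base 76 x 44 x 14 mm, the board above it in the middle of the base (72 mm along x, 8 mm thick with its frame, from 14 to 60 mm up), and on top a blue grip bar 76 (x) x 16 (y) x 24 mm, from 60 to 84 mm up. Origin at the centre of the underside, z up, x along the length. About 0.2 kg. Take it by the blue bar, from above, across its 16 mm.
- board4: A green circuit board held upright in a carrier (may be absent): aluminium base 76 x 44 x 14 mm, the board above it in the middle of the base (72 mm along x, 8 mm thick with its frame, from 14 to 60 mm up), and on top a blue grip bar 76 (x) x 16 (y) x 24 mm, from 60 to 84 mm up. Origin at the centre of the underside, z up, x along the length. About 0.2 kg. Take it by the blue bar, from above, across its 16 mm.
- board5: A green circuit board held upright in a carrier (may be absent): aluminium base 76 x 44 x 14 mm, the board above it in the middle of the base (72 mm along x, 8 mm thick with its frame, from 14 to 60 mm up), and on top a blue grip bar 76 (x) x 16 (y) x 24 mm, from 60 to 84 mm up. Origin at the centre of the underside, z up, x along the length. About 0.2 kg. Take it by the blue bar, from above, across its 16 mm.
- chamber: The UV curing carousel's white housing, fixed for the run: 340 (x) x 360 (y, from -190 to +170) x 124 mm. Origin on the bench on the carousel's vertical axis. In its flat cover (4 mm thick, top 124 mm up), on the -y side, is the load opening: x from -68 to +68, y from -168 to -58. A grey lamp box with fins, top 168 mm up, stands on the cover at x -110 to +110, y +75 to +160.
- load_bay (a point): The point 20 mm above the bench, under the middle of the load opening, 110 mm from the carousel axis, where the centre of a nest's floor lies when the carousel has clicked. Fixed to the housing, same axes as the housing: the nest lies with its length along y, so a carrier goes in with its x along this y, either way round.
- nest0 (a point): Centre of the floor of carousel nest 0 (six nests, 60 degrees apart, 110 mm from the axis; floor 20 mm above the bench). A nest is an upright-sided shallow pocket 84 mm long (radially) x 52 mm wide with a lip 8 mm high and 4 mm thick; a seated carrier's origin lies on this point. Turns with the carousel (its axes are the carousel's, not the nest's). A nest can be loaded only when it is under the opening, at load_bay.
- nest1 (a point): Centre of the floor of carousel nest 1 (six nests, 60 degrees apart, 110 mm from the axis; floor 20 mm above the bench). A nest is an upright-sided shallow pocket 84 mm long (radially) x 52 mm wide with a lip 8 mm high and 4 mm thick; a seated carrier's origin lies on this point. Turns with the carousel (its axes are the carousel's, not the nest's). A nest can be loaded only when it is under the opening, at load_bay.
- nest2 (a point): Centre of the floor of carousel nest 2 (six nests, 60 degrees apart, 110 mm from the axis; floor 20 mm above the bench). A nest is an upright-sided shallow pocket 84 mm long (radially) x 52 mm wide with a lip 8 mm high and 4 mm thick; a seated carrier's origin lies on this point. Turns with the carousel (its axes are the carousel's, not the nest's). A nest can be loaded only when it is under the opening, at load_bay.
- nest3 (a point): Centre of the floor of carousel nest 3 (six nests, 60 degrees apart, 110 mm from the axis; floor 20 mm above the bench). A nest is an upright-sided shallow pocket 84 mm long (radially) x 52 mm wide with a lip 8 mm high and 4 mm thick; a seated carrier's origin lies on this point. Turns with the carousel (its axes are the carousel's, not the nest's). A nest can be loaded only when it is under the opening, at load_bay.
- nest4 (a point): Centre of the floor of carousel nest 4 (six nests, 60 degrees apart, 110 mm from the axis; floor 20 mm above the bench). A nest is an upright-sided shallow pocket 84 mm long (radially) x 52 mm wide with a lip 8 mm high and 4 mm thick; a seated carrier's origin lies on this point. Turns with the carousel (its axes are the carousel's, not the nest's). A nest can be loaded only when it is under the opening, at load_bay.
- nest5 (a point): Centre of the floor of carousel nest 5 (six nests, 60 degrees apart, 110 mm from the axis; floor 20 mm above the bench). A nest is an upright-sided shallow pocket 84 mm long (radially) x 52 mm wide with a lip 8 mm high and 4 mm thick; a seated carrier's origin lies on this point. Turns with the carousel (its axes are the carousel's, not the nest's). A nest can be loaded only when it is under the opening, at load_bay.
- carousel (a joint): Angle of the carousel (rad), anticlockwise from above positive, turns without end either way. A spring detent pulls it into a click at every multiple of 60 degrees (1.047 rad); turning past the half-way point makes it fall into the next one. Needs at most 0.35 N m. At a click some nest is always at load_bay.
- index_grip (a point): Gripping point of the black index knob, on the carousel axis, 152 mm above the bench; its axes are the carousel's. The knob is fixed to the carousel, a bar 60 mm along x, 16 mm thick along y, from 129 to 163 mm above the bench, on a disc of 32 mm radius that ends at 129 mm. One free turn of 60 degrees moves on by one nest.
- hatch (a joint): Opening angle of the hatch (rad): 0 closed, 2.0 leaning back at its stop; a stiff hinge (0.2 N m) keeps it where it is left. Hinge line: along the housing's x, 126.5 mm up, at housing y = -178 mm. A plate 156 mm wide, 128 mm from hinge to free edge, 4 mm thick, amber window; closed, its free edge is 50 mm from the carousel axis. Shut it by pushing its outer face over, then down.
- latch (a joint): Angle of the red wing knob on the hatch (rad), clockwise positive looking onto the hatch's outer face. 0: wing (and the hidden tongue under the hatch) parallel to the free edge, unlocked. 1.57 (stop): wing square to the edge, the tongue fully behind the frame. It is locked well from 1.3 on. Turned out (above 0.4) while the hatch is open the tongue strikes the frame and the hatch cannot close. Friction 0.06 N m.
- wing_grip (a point): Gripping point of the red wing knob, on its axis, 25.5 mm off the outer face of the hatch, 96 mm from the hinge line, in the middle of the hatch's width. Its axes turn with the knob: x along the wing, z the knob's axis pointing out of the hatch. The wing is 52 mm long (x), 10 mm thick (y) and reaches from 4 to 36 mm off the face.
- solder_spool: Blue solder spool, 62 mm across, 46 mm high. Bystander.
- tip_cleaner: Brass tip cleaner, 66 mm across, 50 mm high. Bystander.
- flux_syringe: Flux syringe lying flat, 120 x 22 x 20 mm, along x. Bystander.
- multimeter: Red multimeter lying on its back, 190 (x) x 90 x 50 mm. Bystander.
- connector: Black round connector standing up, 38 mm across, 55 mm high. Bystander.
- screwdriver: Red screwdriver, 170 mm, lying along its x. Bystander.
Not all that is in view belongs to the job. What is shaped like the board4 but pink is not meant.

How it is judged (in metres and radians):
On the way, in this order (a step that is already met when the one before it is completed fails the run):
1. every board stands upright in a nest of its own ((distance between board1 and nest0 below 0.01 m or distance between board1 and nest1 below 0.01 m or distance between board1 and nest2 below 0.01 m or distance between board1 and nest3 below 0.01 m or distance between board1 and nest4 below 0.01 m or distance between board1 and nest5 below 0.01 m) and angle between each of board1, board2, board3, board4, board5's own z axis and vertical below 0.1 rad and (distance between board2 and nest0 below 0.01 m or distance between board2 and nest1 below 0.01 m or distance between board2 and nest2 below 0.01 m or distance between board2 and nest3 below 0.01 m or distance between board2 and nest4 below 0.01 m or distance between board2 and nest5 below 0.01 m) and (distance between board3 and nest0 below 0.01 m or distance between board3 and nest1 below 0.01 m or distance between board3 and nest2 below 0.01 m or distance between board3 and nest3 below 0.01 m or distance between board3 and nest4 below 0.01 m or distance between board3 and nest5 below 0.01 m) and (distance between board4 and nest0 below 0.01 m or distance between board4 and nest1 below 0.01 m or distance between board4 and nest2 below 0.01 m or distance between board4 and nest3 below 0.01 m or distance between board4 and nest4 below 0.01 m or distance between board4 and nest5 below 0.01 m) and (distance between board5 and nest0 below 0.01 m or distance between board5 and nest1 below 0.01 m or distance between board5 and nest2 below 0.01 m or distance between board5 and nest3 below 0.01 m or distance between board5 and nest4 below 0.01 m or distance between board5 and nest5 below 0.01 m)), for 0.2 s.
2. the hatch is fully closed (all of step 1 and value of joint hatch below 0.04 rad), for 0.2 s.
3. the wing knob is turned across, its tongue behind the frame (value of joint hatch below 0.04 rad and value of joint latch above 1.3 rad), for 0.2 s.
At the end, for the whole second after the job is handed in: Every board that is present stands upright (within 0.1 rad) and at rest in a nest of its own, its origin within 10 mm of the nest's point; the hatch is closed to within 0.04 rad and the wing knob is at 1.3 rad or more (all of step 1 and all of step 3 and linear speed of each of board1, board2, board3, board4, board5 below 0.03 m/s); the robot touches nothing.
It fails at once if another thing on the bench is pushed more than 30 mm away (distance of any of solder_spool, tip_cleaner, flux_syringe, multimeter, connector, screwdriver from where it was at the start of the episode above 0.03 m).
Of board1, board2, board3, board4, board5 only 3 to 5 are there at a start; the rules pass over those that are not, and their reading is None.
At some moment in a run one of board1, board2, board3, board4, board5 may be knocked a few centimetres aside while the robot is not near it.
It also fails if it takes over 210 s, if anything falls off the work surface, if the arm or the gripper's body presses on something with over 40 N, if the wrist force passes 120 N, or if a joint passes its speed limit or range.

## Working session

There is one attempt and no reset: what is moved stays moved. The work goes in short steps, Python scripts to look and compute and a tool call to move; the robot and the scene stay as the last step left them, time stands still between calls to the robot, and variables do not carry over. Pictures are saved under pics/ and viewed, at most 15 in all, crops included, and the job is handed in when it is done.

Besides the shell and the picture viewer there is one more tool, called after "Request:" by a JSON object that holds its "name" and its "arguments". send_rows: Moves the arm, as the interface text tells. Its arguments: {"type":"object","properties":{"series":{"type":"array","items":{"type":"object","properties":{"ax":{"type":"number"},"ay":{"type":"number"},"az":{"type":"number"},"dx":{"type":"number"},"dy":{"type":"number"},"dz":{"type":"number"},"hand":{"type":"number"}}}}},"required":["series"]}

```bash
mkdir -p pics; ls; cat > h.py <<'E'
import numpy as np, cv2
from cell import read_state, get_image, finish_job
from scipy.spatial.transform import Rotation as Ro
def pic(cam,fn,crop=None,scale=1):
    im=get_image(cam); np.savez('pics/'+fn+'.npz',**{k:np.array(im[k]) for k in('pixels','mtx','R','t')})
    p=im['pixels'][:,:,::-1]
    if crop: x0,y0,x1,y1=crop; p=p[y0:y1,x0:x1]
    p=cv2.resize(p,None,fx=scale,fy=scale,interpolation=cv2.INTER_CUBIC)
    cv2.imwrite('pics/'+fn+'.png',p); return im
def ray(im,u,v,z):
    K,R,t=[np.array(im[k],float) for k in('mtx','R','t')]
    d=R.T@np.linalg.solve(K,[u,v,1.]); c=-R.T@t
    return c+d*(z-c[2])/d[2]
def proj(im,X):
    K,R,t=[np.array(im[k],float) for k in('mtx','R','t')]
    p=K@(R@np.array(X,float)+t); return p[:2]/p[2]
E
python3 - <<'E'
from h import *
s=read_state(); print(s)
for c in('top','side'):
    im=pic(c,c+'0',scale=1.25); print(c,-np.array(im['R']).T@im['t'],im['mtx'])
E
```

```text
pics
{'clock': 0.0, 'qpos': array([-1.38682016,  0.62933403,  0.03842409,  1.51838831, -0.02700892,
        0.99628051, -0.0199824 ]), 'qd': array([5.26709553e-04, 6.67238976e-04, 9.14096013e-04, 1.20688181e-03,
       3.49208304e-04, 7.80373860e-05, 8.08187165e-04]), 'tau': array([-2.06585919e-04, -5.63414276e+01,  1.22658782e+00, -1.93430507e+01,
        1.11626589e-02,  1.09183238e-02, -6.59420081e-06]), 'eef_pos': array([160.47561285, 629.22941002, 230.39010116]), 'tool_rot': array([-3.13969978e+00,  6.69969055e-06,  2.89184323e+00]), 'force': array([ 0.29243106,  0.14632934, -0.01673041]), 'torque': array([0.04666133, 0.0011625 , 0.08825567]), 'gripper_force': 0.0, 'width': 85.94856041544982}
top [ 282.60131336  -57.4782384  1095.78018733] [[469.53062731   0.         317.73598304]
 [  0.         469.53062731 242.34827628]
 [  0.           0.           1.        ]]
side [ 924.67589127 -595.73145435  768.58701452] [[460.51982473   0.         322.96497899]
 [  0.         460.51982473 234.83905358]
 [  0.           0.           1.        ]]
```

```bash
ls pics
```

```text
side0.npz
side0.png
top0.npz
top0.png
```

View pics/top0.png

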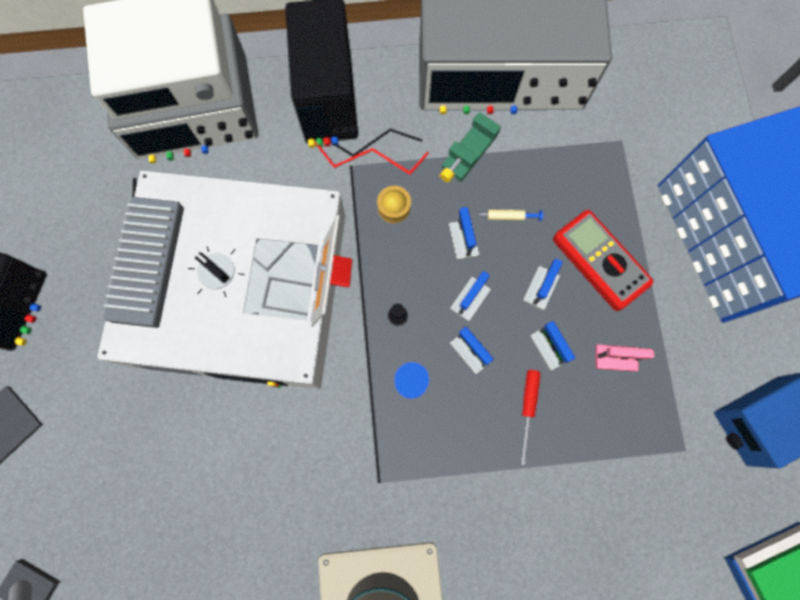

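View pics/side0.png

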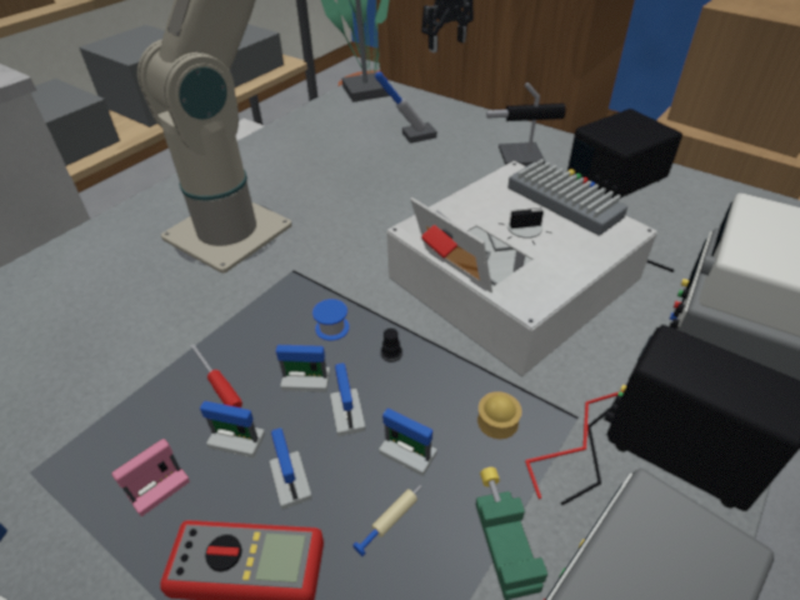

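The top view shows the housing with its open hatch facing the mat (about 340,270), and five boards near (467,235), (470,295), (543,285), (473,350) and (553,345). The pink decoy is at (625,357). Next I fit the bars and enlarge the housing.

```bash
cat > fit.py <<'E'
from h import *
from scipy.optimize import minimize
def bluemask(px):
    hsv=cv2.cvtColor(px,cv2.COLOR_RGB2HSV); return cv2.inRange(hsv,(105,140,60),(122,255,255))
S=4
def box(x,y,a,z0=60,z1=84):
    c,s=np.cos(a),np.sin(a)
    return [[x+c*u-s*v,y+s*u+c*v,z] for u in(-38,38) for v in(-8,8) for z in(z0,z1)]
def sil(im,p,off,shape,z0=60,z1=84):
    q=np.array([proj(im,X) for X in box(*p,z0,z1)])
    q=((q+.5-off)*S)
    m=np.zeros(shape,np.uint8); h=cv2.convexHull(q.astype(np.float32)).astype(np.float32)
    cv2.fillConvexPoly(m,np.round(h*16).astype(np.int32),1,shift=4); return m
def fitbar(im,mask,p0,z0=60,z1=84):
    # mask: full-res binary of this bar
    x,y,w,h=cv2.boundingRect(mask); off=np.array([x-12,y-12]); 
    y0,x0=max(y-12,0),max(x-12,0); off=np.array([x0,y0])
    m=cv2.resize(mask[y0:y+h+12,x0:x+w+12],None,fx=S,fy=S,interpolation=cv2.INTER_LINEAR)>127
    def cost(p):
        s=sil(im,p,off,m.shape,z0,z1)>0; return 1-(s&m).sum()/max(1,(s|m).sum())
    best=None
    for a in np.arange(0,np.pi,np.pi/8):
        r=minimize(cost,[p0[0],p0[1],a],method='Nelder-Mead',options=dict(initial_simplex=[[p0[0],p0[1],a],[p0[0]+10,p0[1],a],[p0[0],p0[1]+10,a],[p0[0],p0[1],a+.3]],xatol=.05,fatol=1e-4))
        if best is None or r.fun<best.fun: best=r
    return best.x,best.fun
def boards(im,xr=(150,800),yr=(-600,60)):
    m=bluemask(im['pixels']); n,l,st,c=cv2.connectedComponentsWithStats(m); out=[]
    for i in range(1,n):
        if st[i,4]<60: continue
        P=ray(im,*c[i],72)
        if not(xr[0]<P[0]<xr[1] and yr[0]<P[1]<yr[1]): continue
        p,f=fitbar(im,((l==i)*255).astype(np.uint8),P[:2]); 
        p[2]=(p[2]+np.pi/2)%np.pi-np.pi/2; out.append((np.round(p,2),round(f,3),c[i].round(),st[i,4]))
    return out
def load(fn): return dict(np.load('pics/'+fn+'.npz'))
E
python3 - <<'E'
from fit import *
for f in('top0','side0'):
    im=load(f); print(f)
    for b in boards(im): print(*b)
p=load('top0')['pixels'][130:315,75:290,::-1]
cv2.imwrite('pics/house.png',cv2.resize(p,None,fx=3.2,fy=3.2,interpolation=cv2.INTER_CUBIC))
E
```

```text
top0
[ 6.5017e+02 -2.2103e+02  7.0000e-02] 0.179 [374. 182.] 255
[ 537.5  -355.85   -0.61] 0.218 [439. 222.] 233
[ 530.19 -220.17   -0.69] 0.229 [380. 231.] 209
[ 4.2116e+02 -3.5475e+02  3.9000e-01] 0.115 [447. 273.] 335
[ 428.97 -208.3     0.57] 0.138 [380. 276.] 286
[381.66 -90.63  -1.07] 0.656 [329. 304.] 628
side0
[ 409.61 -108.16    0.77] 0.523 [264. 253.] 561
[ 428.16 -208.15    0.51] 0.185 [240. 282.] 455
[ 525.14 -216.22   -0.75] 0.247 [275. 308.] 268
[ 4.2120e+02 -3.5478e+02  3.2000e-01] 0.186 [181. 331.] 513
[ 6.4627e+02 -2.2116e+02  6.0000e-02] 0.177 [326. 341.] 537
[ 535.13 -354.71   -0.56] 0.246 [226. 363.] 349
[ 691.46 -358.03   -1.24] 0.749 [291. 434.] 112
```

View pics/house.png

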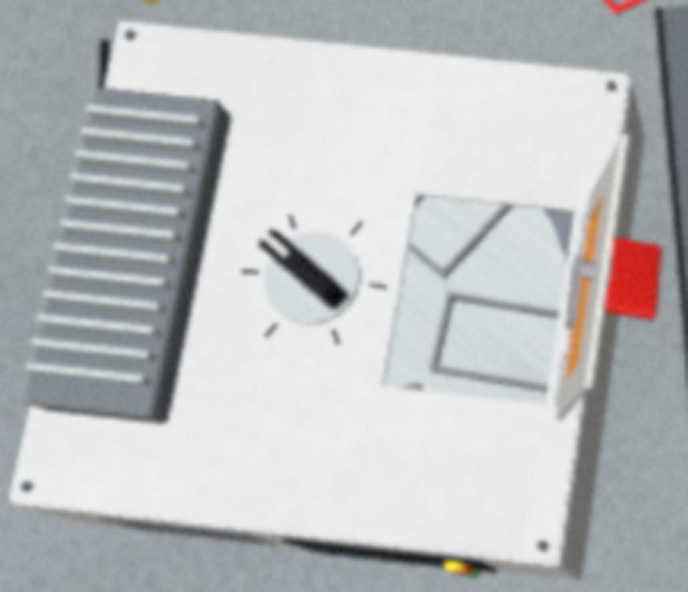

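The cover corners in the crop are at (118,22), (630,73), (565,565) and (10,500). The knob bar runs from about (270,238) to (345,300), and a nest shows at (450,297) to (437,370). I'll fit the housing pose and check these against it.

```bash
python3 - <<'E'
from h import *
im=dict(np.load('pics/top0.npz'))
n=lambda u,v:(u/3.2+75,v/3.2+130)
w=lambda u,v,z: ray(im,*n(u,v),z)[:2]
C=np.array([w(118,22,124),w(630,73,124),w(565,565,124),w(10,500,124)]); L=np.array([(170,170),(170,-190),(-170,-190),(-170,170)],float)
print(np.linalg.norm(C-np.roll(C,1,0),axis=1))
a=C-C.mean(0); b=L-L.mean(0)
yaw=np.arctan2((b[:,0]*a[:,1]-b[:,1]*a[:,0]).sum(),(a*b).sum()); R=np.array([[np.cos(yaw),-np.sin(yaw)],[np.sin(yaw),np.cos(yaw)]])
O=C.mean(0)-R@L.mean(0); print('yaw',yaw,'O',O,'res',np.round(C-(L@R.T+O),1).tolist())
print('disc centre', R.T@(w(313,278,129)-O))
H=lambda u,v,z: (R.T@(w(u,v,z)-O)).round(1)
print('opening',H(415,195,124),H(383,385,124))
print('nest',H(450,297,28),H(437,370,28),'other corner',H(445,270,28),H(510,208,28),H(413,245,28))
k1,k2=H(270,238,163),H(345,300,163); print('knob',k1,k2,np.degrees(np.arctan2(*(k2-k1)[::-1])))
for p in [(-26,-68),(26,-68),(-68,-58),(68,-58)]: pass
print('bay',O+R@[0,-110])
E
```

```text
[338.83844554 362.0871882  341.92993951 365.00090205]
yaw -0.20897638585580608 O [593.94392455 224.59489739] res [[0.3, 1.6], [0.3, -0.5], [-2.1, -2.7], [1.5, 1.6]]
disc centre [-0.73029367  0.66304194]
opening [ 66.1 -56.3] [-67.1 -56.7]
nest [ 21.4 -66.7] [-34.2 -66. ] other corner [ 41.5 -59.8] [  94.4 -100.5] [ 58.1 -33.1]
knob [14.3 21.3] [-21.7 -34.4] -122.87537692996786
bay [571.12347146 116.98808107]
```

Housing fits well: origin (594,225), yaw −0.209, bay at (571,117). Now I write a move helper and go above the bay for a close look.

```bash
cat >> h.py <<'E'
def rel(x,y,z,yaw,flip=True):
    "shift (cm) and turn for a downward tool target"
    s=read_state(); R0=Ro.from_euler('xyz',s['tool_rot']); 
    if flip:
        yr=np.arctan2(y,x)+np.pi/2
        yaw=yr+(yaw-yr+np.pi/2)%np.pi-np.pi/2
    R1=Ro.from_euler('xyz',[np.pi,0,yaw])
    d=R0.inv().apply(np.array([x,y,z])-s['eef_pos'])/10
    print('t %.1f d'%s['clock'],d.round(2),'a',(R0.inv()*R1).as_rotvec().round(3),'yaw',round(yaw,3))
E
python3 -c "
from h import *
rel(571,117,330,1.362)"
```

```text
t 0.1 d [-52.44 -39.51  -9.88] a [-1.00e-03  1.00e-03  1.53e+00] yaw 1.362
```

Request:
{"name": "send_rows", "arguments": {"series": [{"dx":-5,"dy":-4,"dz":-5,"az":0.15},{"dx":-10,"dy":-7.5,"dz":-9.9,"az":0.3},{"dx":-14,"dy":-10.5,"dz":-9.9,"az":0.45},{"dx":-18,"dy":-13.5,"dz":-9.9,"az":0.6},{"dx":-22,"dy":-16.5,"dz":-9.9,"az":0.75},{"dx":-26,"dy":-19.5,"dz":-9.9,"az":0.9},{"dx":-30,"dy":-22.5,"dz":-9.9,"az":1.05},{"dx":-34,"dy":-25.5,"dz":-9.9,"az":1.2},{"dx":-38,"dy":-28.6,"dz":-9.9,"az":1.35},{"dx":-42,"dy":-31.6,"dz":-9.9,"az":1.5}]}}

```text
invalid input at $.series[0]: expected keys ax, ay, az, dx, dy, dz, hand
```

```bash
python3 -c "
from h import *
rel(571,117,330,1.362)"
```

```text
t 0.1 d [-52.44 -39.51  -9.88] a [-1.00e-03  1.00e-03  1.53e+00] yaw 1.362
```

Request:
{"name": "send_rows", "arguments": {"series": [{"ax":0,"ay":0,"az":0.15,"dx":-3,"dy":-2,"dz":-4,"hand":0},{"ax":0,"ay":0,"az":0.3,"dx":-6,"dy":-5,"dz":-7,"hand":0},{"ax":0,"ay":0,"az":1.53,"dx":-52.4,"dy":-39.5,"dz":-9.9,"hand":0},{"ax":0,"ay":0,"az":1.53,"dx":-52.4,"dy":-39.5,"dz":-9.9,"hand":0},{"ax":0,"ay":0,"az":1.53,"dx":-52.4,"dy":-39.5,"dz":-9.9,"hand":0},{"ax":0,"ay":0,"az":1.53,"dx":-52.4,"dy":-39.5,"dz":-9.9,"hand":0},{"ax":0,"ay":0,"az":1.53,"dx":-52.4,"dy":-39.5,"dz":-9.9,"hand":0},{"ax":0,"ay":0,"az":1.53,"dx":-52.4,"dy":-39.5,"dz":-9.9,"hand":0},{"ax":0,"ay":0,"az":1.53,"dx":-52.4,"dy":-39.5,"dz":-9.9,"hand":0},{"ax":0,"ay":0,"az":1.53,"dx":-52.4,"dy":-39.5,"dz":-9.9,"hand":0}]}}

```text
clock: 1.1
eef_pos: [456.0, 258.4, 320.2]
tool_rot: [-3.141, -0.0, 1.386]
force: [0.5, 0.5, -0.4]
width: 85.6
gripper_force: 0.0
```

```bash
python3 -c "
from h import *
rel(571,117,330,1.362)"
```

```text
t 1.1 d [-11.78  13.9   -0.99] a [-0.    -0.     0.024] yaw 1.362
```

Request:
{"name": "send_rows", "arguments": {"series": [{"ax":0,"ay":0,"az":0.024,"dx":-11.8,"dy":13.9,"dz":-1.0,"hand":0},{"ax":0,"ay":0,"az":0.024,"dx":-11.8,"dy":13.9,"dz":-1.0,"hand":0},{"ax":0,"ay":0,"az":0.024,"dx":-11.8,"dy":13.9,"dz":-1.0,"hand":0},{"ax":0,"ay":0,"az":0.024,"dx":-11.8,"dy":13.9,"dz":-1.0,"hand":0},{"ax":0,"ay":0,"az":0.024,"dx":-11.8,"dy":13.9,"dz":-1.0,"hand":0},{"ax":0,"ay":0,"az":0.024,"dx":-11.8,"dy":13.9,"dz":-1.0,"hand":0}]}}

```text
clock: 1.7
eef_pos: [570.9, 118.7, 329.5]
tool_rot: [-3.14, 0.0, 1.366]
force: [0.3, 0.3, 0.4]
width: 85.5
gripper_force: 0.0
```

```bash
python3 -c "
from h import *
rel(571,117,330,1.362)
im=pic('wrist','w1',scale=1.25)
s=read_state();R=Ro.from_euler('xyz',s['tool_rot']).as_matrix()
c=-np.array(im['R']).T@im['t'];print(c, R.T@(c-s['eef_pos']), np.array(im['R'])@R, im['mtx'][0])
H=lambda x,y,z:np.array([594+np.cos(-.209)*x-np.sin(-.209)*y,224.6+np.sin(-.209)*x+np.cos(-.209)*y,z])
for p in [(68,-58,124),(-68,-58,124),(30,-64,28),(-30,-64,28),(0,0,163)]: print(p,(proj(im,H(*p))*1.25).round())
"
```

```text
t 1.7 d [-0.16  0.04 -0.05] a [-0.001  0.     0.004] yaw 1.362
[587.36167482 191.77688046 472.63815852] [  73.693428      1.92554578 -143.13158365] [[-3.14457552e-03  9.99994670e-01 -8.78246088e-04]
 [-9.56277728e-01 -3.26394087e-03 -2.92441882e-01]
 [-2.92443190e-01 -7.97584093e-05  9.56282895e-01]] [406.30609194   0.         323.47179775]
(68, -58, 124) [506. 184.]
(-68, -58, 124) [303. 183.]
(30, -64, 28) [439. 183.]
(-30, -64, 28) [369. 183.]
(0, 0, 163) [405.  83.]
```

View pics/w1.png

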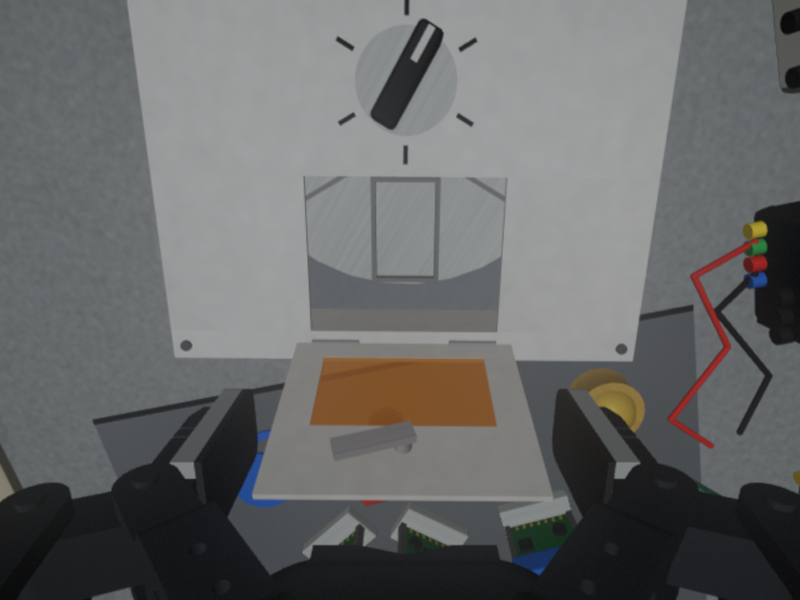

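The wrist view shows the nest square at the bay (371–439, 178–280). The opening is at (304,178)–(507,178) with its lower edge at row 331, and the knob bar sits at about 60°. I'll refine the housing pose from these.

```bash
python3 - <<'E'
from h import *
from scipy.optimize import least_squares
im=dict(np.load('pics/w1.npz'))
P=[(68,-58,124,507,178),(-68,-58,124,304,178),(68,-168,124,498,331),(-68,-168,124,311,331),(30,-64,28,439,178),(-30,-64,28,371,178),(30,-156,28,437,280),(-30,-156,28,373,280),(14.5,25,163,429,22),(-14.5,-25,163,387,127)]
def Hh(q,p): c,s=np.cos(q[2]),np.sin(q[2]); return [q[0]+c*p[0]-s*p[1],q[1]+s*p[0]+c*p[1],p[2]]
f=lambda q:np.concatenate([proj(im,Hh(q,p))*1.25-np.array(p[3:]) for p in P])
r=least_squares(f,[594,224.6,-.209]); print(r.x,f(r.x).round(1).reshape(-1,2).tolist()); print(Hh(r.x,(0,-110,0)))
E
```

```text
[ 5.95583498e+02  2.28596845e+02 -2.05850014e-01] [[0.4, -0.9], [-0.1, -0.9], [0.5, 0.7], [1.5, 0.5], [1.6, -0.4], [-0.7, -0.4], [1.5, 2.0], [-0.8, 2.0], [3.4, 3.5], [-6.4, -4.7]]
[np.float64(573.0995750014032), np.float64(120.919209761905), 0]
```

Bay is at about (572.5,120) with nest yaw −0.207, and the carousel is at a click. Going over board A.

```bash
python3 -c "
from h import *
rel(648,-221,330,.065)
rel(648,-221,190,.065)"
```

```text
t 1.8 d [-31.85  14.46  -0.09] a [-2.000e-03  1.000e-03  1.303e+00] yaw 0.065
t 1.8 d [-31.86  14.48  13.91] a [-2.000e-03  1.000e-03  1.303e+00] yaw 0.065
```

Request:
{"name": "send_rows", "arguments": {"series": [{"ax":0,"ay":0,"az":1.3,"dx":-31.8,"dy":14.5,"dz":0,"hand":0},{"ax":0,"ay":0,"az":1.3,"dx":-31.8,"dy":14.5,"dz":0,"hand":0},{"ax":0,"ay":0,"az":1.3,"dx":-31.8,"dy":14.5,"dz":0,"hand":0},{"ax":0,"ay":0,"az":1.3,"dx":-31.8,"dy":14.5,"dz":0,"hand":0.3},{"ax":0,"ay":0,"az":1.3,"dx":-31.8,"dy":14.5,"dz":0,"hand":0.3},{"ax":0,"ay":0,"az":1.3,"dx":-31.8,"dy":14.5,"dz":13.9,"hand":0.3},{"ax":0,"ay":0,"az":1.3,"dx":-31.8,"dy":14.5,"dz":13.9,"hand":0.3},{"ax":0,"ay":0,"az":1.3,"dx":-31.8,"dy":14.5,"dz":13.9,"hand":0.3},{"ax":0,"ay":0,"az":1.3,"dx":-31.8,"dy":14.5,"dz":13.9,"hand":0.3},{"ax":0,"ay":0,"az":1.3,"dx":-31.8,"dy":14.5,"dz":13.9,"hand":0.3}]}}

```text
clock: 2.75
eef_pos: [647.1, -220.6, 187.2]
tool_rot: [-3.14, 0.006, 0.067]
force: [0.5, 0.4, 0.3]
width: 59.8
gripper_force: 0.0
```

```bash
cat > look.py <<'E'
import sys
from fit import *
x,y,a,fn=float(sys.argv[1]),float(sys.argv[2]),float(sys.argv[3]),sys.argv[4]
z0=float(sys.argv[5]) if len(sys.argv)>5 else 0
s=read_state(); im=pic('wrist',fn,scale=1.25)
m=bluemask(im['pixels']); n,l,st,c=cv2.connectedComponentsWithStats(m)
q=proj(im,[x,y,z0+84]); best=None
for i in range(1,n):
    if st[i,4]<150: continue
    P=ray(im,*c[i],z0+76)
    if np.hypot(P[0]-x,P[1]-y)>70: continue
    mk=((l==i)*255).astype(np.uint8); p,f=fitbar(im,mk,P[:2],z0+60,z0+84)
    p[2]=(p[2]-a+np.pi/2)%np.pi-np.pi/2+a; print('bar',p.round(2),'misfit',round(f,3),'px',(c[i]*1.25).round(),st[i,4])
    if best is None or f<best[1]: best=(p,f)
if best and z0==0:
    p=best[0]; rel(p[0],p[1],57,p[2])
E
python3 look.py 648 -221 .065 wA; tail -c 300 /dev/null
```

```text
bar [ 6.4595e+02 -2.1967e+02  1.0000e-01] misfit 0.144 px [403. 291.] 2630
t 2.8 d [-2.100e-01  1.000e-02  1.326e+01] a [-0.002  0.003 -0.029] yaw 0.1
```

View pics/wA.png

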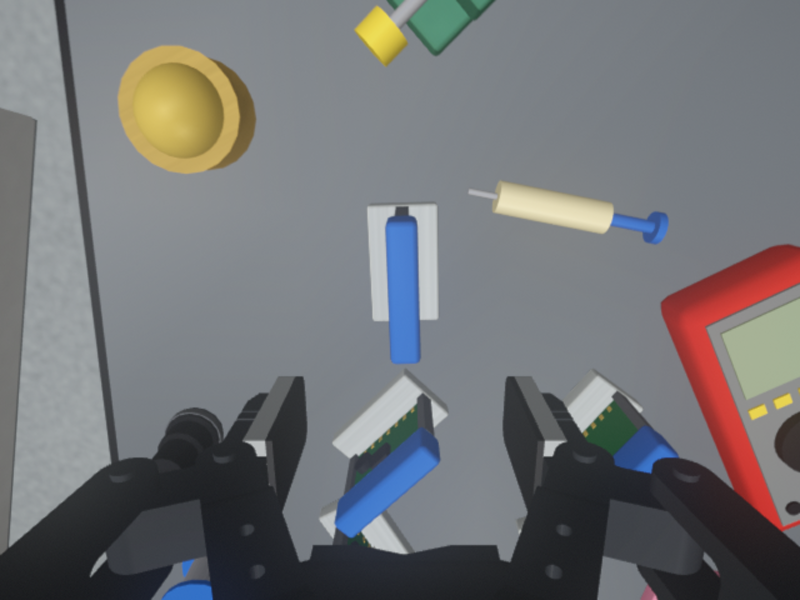

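Board A is in view with its bar at (387–420, 217–363), aligned with the fingers. Descend and grip.

Request:
{"name": "send_rows", "arguments": {"series": [{"ax":0,"ay":0,"az":-0.03,"dx":-0.2,"dy":0,"dz":6,"hand":0.3},{"ax":0,"ay":0,"az":-0.03,"dx":-0.2,"dy":0,"dz":11,"hand":0.3},{"ax":0,"ay":0,"az":-0.03,"dx":-0.2,"dy":0,"dz":13.1,"hand":0.3},{"ax":0,"ay":0,"az":-0.03,"dx":-0.2,"dy":0,"dz":13.1,"hand":0.3},{"ax":0,"ay":0,"az":-0.03,"dx":-0.2,"dy":0,"dz":13.1,"hand":1},{"ax":0,"ay":0,"az":-0.03,"dx":-0.2,"dy":0,"dz":13.1,"hand":1},{"ax":0,"ay":0,"az":-0.03,"dx":-0.2,"dy":0,"dz":13.1,"hand":1},{"ax":0,"ay":0,"az":-0.03,"dx":-0.2,"dy":0,"dz":13.1,"hand":1},{"ax":0,"ay":0,"az":-0.03,"dx":-0.2,"dy":0,"dz":13.1,"hand":1}]}}

```text
clock: 3.7
eef_pos: [648.7, -221.1, 63.0]
tool_rot: [-3.141, -0.004, 0.099]
force: [-1.1, 2.5, 7.7]
width: 14.7
gripper_force: 59.3
```

```bash
python3 -c "
from h import *
rel(572.5,120,330,1.364)"
```

```text
t 3.7 d [ -4.12 -34.7  -26.71] a [ 0.002 -0.004 -1.265] yaw 1.364
```

Request:
{"name": "send_rows", "arguments": {"series": [{"ax":0,"ay":0,"az":0,"dx":0,"dy":0,"dz":-4,"hand":1},{"ax":0,"ay":0,"az":0,"dx":0,"dy":0,"dz":-9,"hand":1},{"ax":0,"ay":0,"az":0,"dx":0,"dy":0,"dz":-14,"hand":1},{"ax":0,"ay":0,"az":-0.15,"dx":0,"dy":0,"dz":-19,"hand":1},{"ax":0,"ay":0,"az":-0.3,"dx":0,"dy":0,"dz":-24,"hand":1},{"ax":0,"ay":0,"az":-0.45,"dx":-1,"dy":-4,"dz":-26.7,"hand":1},{"ax":0,"ay":0,"az":-1.26,"dx":-4.1,"dy":-34.7,"dz":-26.7,"hand":1},{"ax":0,"ay":0,"az":-1.26,"dx":-4.1,"dy":-34.7,"dz":-26.7,"hand":1},{"ax":0,"ay":0,"az":-1.26,"dx":-4.1,"dy":-34.7,"dz":-26.7,"hand":1},{"ax":0,"ay":0,"az":-1.26,"dx":-4.1,"dy":-34.7,"dz":-26.7,"hand":1}]}}

```text
clock: 4.7
eef_pos: [592.9, 14.9, 328.2]
tool_rot: [3.14, -0.001, 1.154]
force: [0.6, 0.3, -1.6]
width: 15.0
gripper_force: 59.4
```

```bash
python3 -c "
from h import *
rel(572.5,120,330,1.364)"
```

```text
t 4.7 d [ 8.78 -6.12 -0.18] a [ 0.001 -0.001 -0.21 ] yaw 1.364
```

Request:
{"name": "send_rows", "arguments": {"series": [{"ax":0,"ay":0,"az":-0.1,"dx":4.4,"dy":-3.1,"dz":-0.2,"hand":1},{"ax":0,"ay":0,"az":-0.2,"dx":8,"dy":-5.6,"dz":-0.2,"hand":1},{"ax":0,"ay":0,"az":-0.21,"dx":8.8,"dy":-6.1,"dz":-0.2,"hand":1},{"ax":0,"ay":0,"az":-0.21,"dx":8.8,"dy":-6.1,"dz":-0.2,"hand":1},{"ax":0,"ay":0,"az":-0.21,"dx":8.8,"dy":-6.1,"dz":-0.2,"hand":1},{"ax":0,"ay":0,"az":-0.21,"dx":8.8,"dy":-6.1,"dz":-0.2,"hand":1}]}}

```text
clock: 5.3
eef_pos: [574.7, 115.7, 329.5]
tool_rot: [3.141, 0.001, 1.353]
force: [0.4, -0.3, -1.7]
width: 14.8
gripper_force: 59.4
```

```bash
python3 -c "
from h import *
s=read_state();print(s['eef_pos'],s['tool_rot'])
rel(572.5,120,330,1.364)
im=pic('wrist','wA2',scale=1.25)
s=read_state();print(s['eef_pos'])
R=Ro.from_euler('xyz',s['tool_rot']).as_matrix()
for p in [(38,8,-7),(38,-8,-7),(-38,8,-7),(-38,-8,-7),(38,8,-31)]: print(p,(proj(im,R@p+s['eef_pos'])*1.25).round())
"
```

```text
[574.66495446 115.73298763 329.53616961] [3.14055259e+00 1.13729014e-03 1.35343968e+00]
t 5.3 d [ 0.37 -0.3  -0.05] a [ 0.001  0.001 -0.011] yaw 1.364
[574.65701972 115.9451297  329.41795417]
(38, 8, -7) [429. 284.]
(38, -8, -7) [372. 284.]
(-38, 8, -7) [426. 512.]
(-38, -8, -7) [376. 512.]
(38, 8, -31) [434. 310.]
```

View pics/wA2.png

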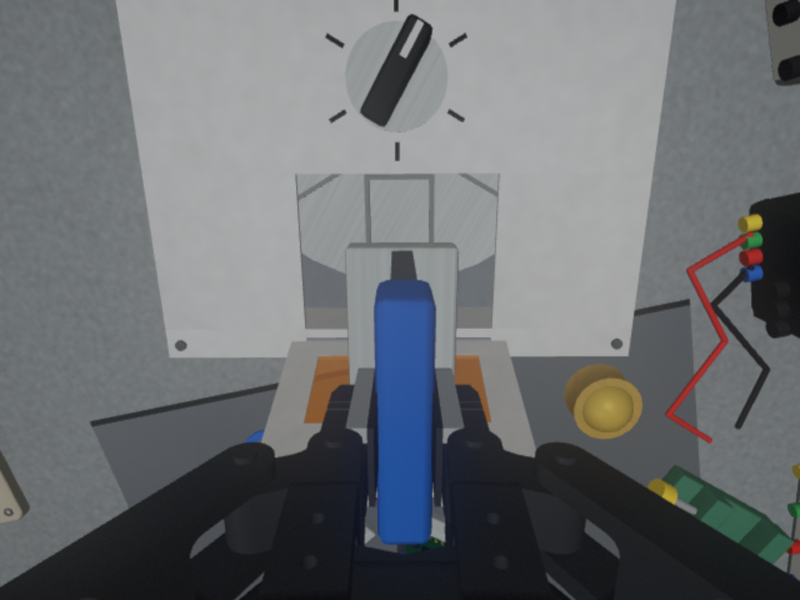

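```bash
python3 - <<'E'
from fit import *
im=load('wA2'); s=read_state(); T=np.array(s['eef_pos']); yaw=s['tool_rot'][2]
m=bluemask(im['pixels']); m[:215]=0; m[:,:290]=0; m[:,360:]=0
n,l,st,c=cv2.connectedComponentsWithStats(m); i=1+st[1:,4].argmax(); mk=((l==i)*255).astype(np.uint8)
x,y,w,h=cv2.boundingRect(mk); print((np.array([x,y,x+w,y+h])*1.25))
ux=np.array([np.cos(yaw),np.sin(yaw)])
for top in(15,18,21,24,27):
    p,f=fitbar(im,mk,T[:2],T[2]+top-24,T[2]+top); d=p[:2]-T[:2]
    print(top,'along x',round(d@ux,1),'y',round(d@[ux[1],-ux[0]],1),'da',round((p[2]-yaw+1.57)%3.1416-1.57,3),f.round(3))
E
```

```text
[375.   285.   433.75 545.  ]
15 along x -5.4 y 0.9 da -0.002 0.04
18 along x -5.0 y 0.9 da -0.003 0.07
21 along x -4.1 y 0.9 da -0.001 0.108
24 along x -4.0 y 1.0 da -0.004 0.136
27 along x -3.1 y 0.8 da -0.009 0.157
```

```bash
python3 - <<'E'
from fit import *
im=load('wA2'); s=read_state(); T=np.array(s['eef_pos']); R=Ro.from_euler('xyz',s['tool_rot']).as_matrix()
for h in(12,15,18,21,24):
  for e in(-6,-4,-2):
    q=lambda *p:(proj(im,R@np.array(p)+T)*1.25)
    a,b=q(38+e,8,-h),q(38+e,-8,-h); print(h,e,'top far',a[1].round(1),'w',(a-b)[0].round(1),'bot far',q(38+e,0,24-h)[1].round(1),'near',q(-38+e,0,-h)[1].round(1))
E
python3 -c "
from h import *
p=dict(np.load('pics/wA2.npz'))['pixels'][215:445,280:370,::-1]
cv2.imwrite('pics/wA2c.png',cv2.resize(p,None,fx=2.5,fy=2.5,interpolation=cv2.INTER_CUBIC))"
```

```text
12 -6 top far 309.7 w 58.9 bot far 286.3 near 538.9
12 -4 top far 302.7 w 59.1 bot far 280.2 near 533.7
12 -2 top far 295.6 w 59.4 bot far 274.0 near 528.4
15 -6 top far 313.2 w 60.1 bot far 288.8 near 546.1
15 -4 top far 306.0 w 60.4 bot far 282.6 near 540.8
15 -2 top far 298.8 w 60.7 bot far 276.4 near 535.5
18 -6 top far 316.8 w 61.4 bot far 291.5 near 553.5
18 -4 top far 309.5 w 61.7 bot far 285.2 near 548.2
18 -2 top far 302.1 w 62.0 bot far 278.8 near 542.8
21 -6 top far 320.6 w 62.8 bot far 294.2 near 561.2
21 -4 top far 313.2 w 63.1 bot far 287.8 near 555.8
21 -2 top far 305.7 w 63.4 bot far 281.3 near 550.3
24 -6 top far 324.6 w 64.2 bot far 297.1 near 569.3
24 -4 top far 317.0 w 64.5 bot far 290.6 near 563.8
24 -2 top far 309.3 w 64.8 bot far 284.0 near 558.2
```

View pics/wA2c.png

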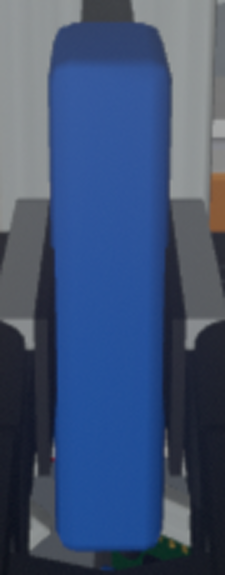

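The bar sits about 2.3 mm back along tool x from the TCP, with its top about 18 mm above the TCP. Aim the TCP at (572.7,122.7) and lower.

```bash
python3 -c "
from h import *
rel(572.7,122.7,330,1.364)"
```

```text
t 5.3 d [ 0.62 -0.34 -0.06] a [ 0.001  0.001 -0.01 ] yaw 1.364
```

Request:
{"name": "send_rows", "arguments": {"series": [{"ax":0,"ay":0,"az":-0.01,"dx":0.6,"dy":-0.35,"dz":0,"hand":1},{"ax":0,"ay":0,"az":-0.01,"dx":0.6,"dy":-0.35,"dz":0,"hand":1},{"ax":0,"ay":0,"az":-0.01,"dx":0.6,"dy":-0.35,"dz":3,"hand":1},{"ax":0,"ay":0,"az":-0.01,"dx":0.6,"dy":-0.35,"dz":6,"hand":1},{"ax":0,"ay":0,"az":-0.01,"dx":0.6,"dy":-0.35,"dz":9,"hand":1},{"ax":0,"ay":0,"az":-0.01,"dx":0.6,"dy":-0.35,"dz":11,"hand":1},{"ax":0,"ay":0,"az":-0.01,"dx":0.6,"dy":-0.35,"dz":12,"hand":1},{"ax":0,"ay":0,"az":-0.01,"dx":0.6,"dy":-0.35,"dz":12,"hand":1},{"ax":0,"ay":0,"az":-0.01,"dx":0.6,"dy":-0.35,"dz":12,"hand":1},{"ax":0,"ay":0,"az":-0.01,"dx":0.6,"dy":-0.35,"dz":12,"hand":1}]}}

```text
clock: 6.35
eef_pos: [573.1, 125.2, 210.4]
tool_rot: [3.139, -0.001, 1.368]
force: [-0.0, -0.2, -1.8]
width: 14.8
gripper_force: 59.3
```

```bash
python3 -c "
from h import *
rel(572.7,122.7,85,1.364)"
```

```text
t 6.3 d [-0.27 -0.02 12.54] a [ 0.002 -0.001  0.004] yaw 1.364
```

Request:
{"name": "send_rows", "arguments": {"series": [{"ax":0,"ay":0,"az":0,"dx":-0.25,"dy":0,"dz":3,"hand":1},{"ax":0,"ay":0,"az":0,"dx":-0.25,"dy":0,"dz":6,"hand":1},{"ax":0,"ay":0,"az":0,"dx":-0.25,"dy":0,"dz":8,"hand":1},{"ax":0,"ay":0,"az":0,"dx":-0.25,"dy":0,"dz":9.5,"hand":1},{"ax":0,"ay":0,"az":0,"dx":-0.25,"dy":0,"dz":10.5,"hand":1},{"ax":0,"ay":0,"az":0,"dx":-0.25,"dy":0,"dz":11,"hand":1},{"ax":0,"ay":0,"az":0,"dx":-0.25,"dy":0,"dz":11.5,"hand":1},{"ax":0,"ay":0,"az":0,"dx":-0.25,"dy":0,"dz":12,"hand":1},{"ax":0,"ay":0,"az":0,"dx":-0.25,"dy":0,"dz":12.4,"hand":1},{"ax":0,"ay":0,"az":0,"dx":-0.25,"dy":0,"dz":12.4,"hand":1}]}}

```text
clock: 7.35
eef_pos: [571.4, 122.8, 84.9]
tool_rot: [-3.141, 0.0, 1.368]
force: [-1.0, 0.2, -2.3]
width: 14.9
gripper_force: 59.3
```

```bash
python3 -c "
from h import *
rel(572.7,122.7,85,1.364)"
```

```text
t 7.3 d [ 0.02  0.13 -0.01] a [-0.     0.     0.004] yaw 1.364
```

Request:
{"name": "send_rows", "arguments": {"series": [{"ax":0,"ay":0,"az":0,"dx":0,"dy":0.1,"dz":0.2,"hand":1},{"ax":0,"ay":0,"az":0,"dx":0,"dy":0.1,"dz":0.4,"hand":1},{"ax":0,"ay":0,"az":0,"dx":0,"dy":0.1,"dz":0.4,"hand":1},{"ax":0,"ay":0,"az":0,"dx":0,"dy":0.1,"dz":0.4,"hand":1}]}}

```text
clock: 7.75
eef_pos: [574.3, 122.3, 82.8]
tool_rot: [3.138, -0.001, 1.368]
force: [-0.4, -0.6, 7.4]
width: 14.8
gripper_force: 60.6
```

```bash
python3 -c "
from h import *
rel(572.7,122.7,85,1.364)"
```

```text
t 7.8 d [ 0.01 -0.16 -0.22] a [ 0.003 -0.001  0.004] yaw 1.364
```

Contact is felt at z=82.8, which is the floor height expected from the 63 mm grip. Release and rise.

Request:
{"name": "send_rows", "arguments": {"series": [{"ax":0,"ay":0,"az":0,"dx":0,"dy":0,"dz":0,"hand":0.4},{"ax":0,"ay":0,"az":0,"dx":0,"dy":0,"dz":0,"hand":0.4},{"ax":0,"ay":0,"az":0,"dx":0,"dy":0,"dz":0,"hand":0.4},{"ax":0,"ay":0,"az":0,"dx":0,"dy":0,"dz":-2,"hand":0.4},{"ax":0,"ay":0,"az":0,"dx":0,"dy":0,"dz":-6,"hand":0.4},{"ax":0,"ay":0,"az":0,"dx":0,"dy":0,"dz":-11,"hand":0.4},{"ax":0,"ay":0,"az":0,"dx":0,"dy":0,"dz":-14,"hand":0.4},{"ax":0,"ay":0,"az":0,"dx":0,"dy":0,"dz":-14,"hand":0.4},{"ax":0,"ay":0,"az":0,"dx":0,"dy":0,"dz":-14,"hand":0.4},{"ax":0,"ay":0,"az":0,"dx":0,"dy":0,"dz":-14,"hand":0.4}]}}

```text
clock: 8.75
eef_pos: [571.5, 122.6, 219.7]
tool_rot: [-3.139, 0.001, 1.368]
force: [-0.8, 0.7, 0.3]
width: 51.4
gripper_force: 0.0
```

```bash
python3 look.py 573 121 1.364 wA3 20; python3 -c "
from h import *
rel(595.3,228,220,1.05-.207)"
```

```text
bar [572.37 119.59   1.38] misfit 0.152 px [407. 288.] 2368
t 8.8 d [10.81  0.21 -0.06] a [-0.003  0.002  0.525] yaw 0.843
```

View pics/wA3.png

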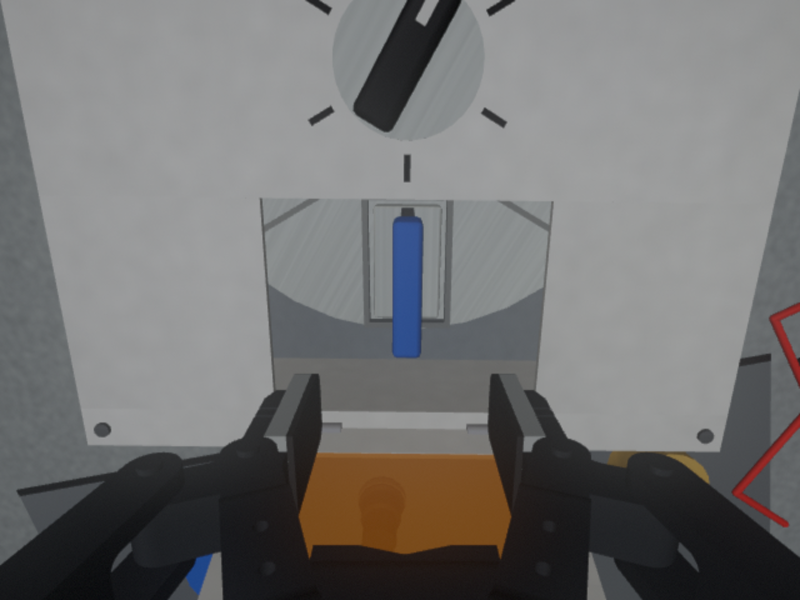

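Board A is seated: the base lies inside the nest lips, with the bar at (393–422, 215–357). Now to the index knob.

Request:
{"name": "send_rows", "arguments": {"series": [{"ax":0,"ay":0,"az":0.525,"dx":10.8,"dy":0.2,"dz":0,"hand":0.4},{"ax":0,"ay":0,"az":0.525,"dx":10.8,"dy":0.2,"dz":0,"hand":0.4},{"ax":0,"ay":0,"az":0.525,"dx":10.8,"dy":0.2,"dz":0,"hand":0.4},{"ax":0,"ay":0,"az":0.525,"dx":10.8,"dy":0.2,"dz":0,"hand":0.4},{"ax":0,"ay":0,"az":0.525,"dx":10.8,"dy":0.2,"dz":0,"hand":0.4},{"ax":0,"ay":0,"az":0.525,"dx":10.8,"dy":0.2,"dz":2,"hand":0.4},{"ax":0,"ay":0,"az":0.525,"dx":10.8,"dy":0.2,"dz":4,"hand":0.4},{"ax":0,"ay":0,"az":0.525,"dx":10.8,"dy":0.2,"dz":4,"hand":0.4},{"ax":0,"ay":0,"az":0.525,"dx":10.8,"dy":0.2,"dz":4,"hand":0.4},{"ax":0,"ay":0,"az":0.525,"dx":10.8,"dy":0.2,"dz":4,"hand":0.4}]}}

```text
clock: 9.8
eef_pos: [597.0, 227.5, 182.0]
tool_rot: [3.141, -0.001, 0.843]
force: [-0.0, 0.0, 0.3]
width: 51.2
gripper_force: 0.0
```

```bash
python3 -c "
from h import *
rel(595.3,228,136,1.05-.207)"
```

```text
t 9.8 d [-0.08 -0.16  4.6 ] a [ 0.001 -0.001 -0.   ] yaw 0.843
```

Request:
{"name": "send_rows", "arguments": {"series": [{"ax":0,"ay":0,"az":0,"dx":-0.1,"dy":-0.1,"dz":2.5,"hand":0.4},{"ax":0,"ay":0,"az":0,"dx":-0.1,"dy":-0.1,"dz":4,"hand":0.4},{"ax":0,"ay":0,"az":0,"dx":-0.1,"dy":-0.1,"dz":4.5,"hand":0.4},{"ax":0,"ay":0,"az":0,"dx":-0.1,"dy":-0.1,"dz":4.5,"hand":0.4},{"ax":0,"ay":0,"az":0,"dx":-0.1,"dy":-0.1,"dz":4.5,"hand":1},{"ax":0,"ay":0,"az":0,"dx":-0.1,"dy":-0.1,"dz":4.5,"hand":1},{"ax":0,"ay":0,"az":0,"dx":-0.1,"dy":-0.1,"dz":4.5,"hand":1},{"ax":0,"ay":0,"az":0,"dx":-0.1,"dy":-0.1,"dz":4.5,"hand":1},{"ax":0,"ay":0,"az":0,"dx":-0.1,"dy":-0.1,"dz":4.5,"hand":1}]}}

```text
clock: 10.7
eef_pos: [594.5, 228.8, 137.2]
tool_rot: [-3.14, -0.001, 0.843]
force: [-3.0, 1.8, 4.7]
width: 14.8
gripper_force: 61.1
```

Request:
{"name": "send_rows", "arguments": {"series": [{"ax":0,"ay":0,"az":-0.1,"dx":0,"dy":0,"dz":0,"hand":1},{"ax":0,"ay":0,"az":-0.22,"dx":0,"dy":0,"dz":0,"hand":1},{"ax":0,"ay":0,"az":-0.34,"dx":0,"dy":0,"dz":0,"hand":1},{"ax":0,"ay":0,"az":-0.46,"dx":0,"dy":0,"dz":0,"hand":1},{"ax":0,"ay":0,"az":-0.58,"dx":0,"dy":0,"dz":0,"hand":1},{"ax":0,"ay":0,"az":-0.7,"dx":0,"dy":0,"dz":0,"hand":1},{"ax":0,"ay":0,"az":-0.82,"dx":0,"dy":0,"dz":0,"hand":1},{"ax":0,"ay":0,"az":-0.94,"dx":0,"dy":0,"dz":0,"hand":1},{"ax":0,"ay":0,"az":-1.05,"dx":0,"dy":0,"dz":0,"hand":1},{"ax":0,"ay":0,"az":-1.05,"dx":0,"dy":0,"dz":0,"hand":1}]}}

```text
clock: 11.7
eef_pos: [594.6, 228.8, 137.2]
tool_rot: [3.141, -0.002, 1.893]
force: [-3.1, 2.5, 4.8]
width: 14.8
gripper_force: 61.3
```

Request:
{"name": "send_rows", "arguments": {"series": [{"ax":0,"ay":0,"az":0,"dx":0,"dy":0,"dz":0,"hand":1},{"ax":0,"ay":0,"az":0,"dx":0,"dy":0,"dz":0,"hand":0.4},{"ax":0,"ay":0,"az":0,"dx":0,"dy":0,"dz":0,"hand":0.4},{"ax":0,"ay":0,"az":0,"dx":0,"dy":0,"dz":0,"hand":0.4},{"ax":0,"ay":0,"az":0,"dx":0,"dy":0,"dz":-5,"hand":0.4},{"ax":0,"ay":0,"az":0,"dx":0,"dy":0,"dz":-10,"hand":0.4},{"ax":0,"ay":0,"az":0,"dx":0,"dy":0,"dz":-15,"hand":0.4},{"ax":0,"ay":0,"az":0,"dx":0,"dy":0,"dz":-18,"hand":0.4},{"ax":0,"ay":0,"az":0,"dx":0,"dy":0,"dz":-18,"hand":0.4},{"ax":0,"ay":0,"az":0,"dx":0,"dy":0,"dz":-18,"hand":0.4}]}}

```text
clock: 12.7
eef_pos: [595.1, 227.6, 316.5]
tool_rot: [3.141, -0.0, 1.892]
force: [-0.1, -0.4, -0.7]
width: 51.6
gripper_force: 0.0
```

```bash
python3 - <<'E'
from fit import *
im=pic('top','top1',crop=(75,130,290,315),scale=2)
for b in boards(im): print(*b)
im=get_image('side')
for b in boards(im): print(*b)
rel(528,-218,320,-.72); rel(528,-218,190,-.72)
E
```

```text
[ 537.75 -356.07   -0.62] 0.217 [440. 222.] 232
[ 528.29 -218.68   -0.68] 0.235 [380. 231.] 207
[ 4.2112e+02 -3.5496e+02  3.9000e-01] 0.118 [447. 273.] 335
[ 428.96 -208.3     0.57] 0.136 [380. 276.] 287
[381.66 -90.63  -1.07] 0.656 [329. 304.] 628
[ 412.44 -106.08    0.85] 0.52 [264. 253.] 563
[ 427.29 -208.64    0.51] 0.183 [240. 282.] 456
[ 525.89 -216.89   -0.74] 0.249 [275. 308.] 267
[ 4.1964e+02 -3.5521e+02  3.2000e-01] 0.192 [181. 331.] 509
[ 534.51 -354.37   -0.54] 0.244 [226. 363.] 350
[ 691.54 -358.02   -1.25] 0.751 [291. 434.] 111
t 12.8 d [-40.18 -20.35  -0.48] a [-0.003 -0.001 -0.529] yaw 2.422
t 12.8 d [-40.18 -20.32  12.52] a [-0.003 -0.001 -0.529] yaw 2.422
```

Indexed cleanly. Now board C.

Request:
{"name": "send_rows", "arguments": {"series": [{"ax":0,"ay":0,"az":-0.53,"dx":-40.2,"dy":-20.3,"dz":-0.5,"hand":0.3},{"ax":0,"ay":0,"az":-0.53,"dx":-40.2,"dy":-20.3,"dz":-0.5,"hand":0.3},{"ax":0,"ay":0,"az":-0.53,"dx":-40.2,"dy":-20.3,"dz":-0.5,"hand":0.3},{"ax":0,"ay":0,"az":-0.53,"dx":-40.2,"dy":-20.3,"dz":-0.5,"hand":0.3},{"ax":0,"ay":0,"az":-0.53,"dx":-40.2,"dy":-20.3,"dz":-0.5,"hand":0.3},{"ax":0,"ay":0,"az":-0.53,"dx":-40.2,"dy":-20.3,"dz":-0.5,"hand":0.3},{"ax":0,"ay":0,"az":-0.53,"dx":-40.2,"dy":-20.3,"dz":-0.5,"hand":0.3},{"ax":0,"ay":0,"az":-0.53,"dx":-40.2,"dy":-20.3,"dz":-0.5,"hand":0.3},{"ax":0,"ay":0,"az":-0.53,"dx":-40.2,"dy":-20.3,"dz":3.5,"hand":0.3},{"ax":0,"ay":0,"az":-0.53,"dx":-40.2,"dy":-20.3,"dz":8.5,"hand":0.3}]}}

```text
clock: 13.8
eef_pos: [529.3, -223.5, 241.2]
tool_rot: [-3.14, 0.007, 2.415]
force: [1.8, -0.8, -0.4]
width: 59.8
gripper_force: 0.0
```

Request:
{"name": "send_rows", "arguments": {"series": [{"ax":0,"ay":0,"az":0,"dx":0,"dy":0,"dz":3,"hand":0.3},{"ax":0,"ay":0,"az":0,"dx":0,"dy":0,"dz":4,"hand":0.3},{"ax":0,"ay":0,"az":0,"dx":0,"dy":0,"dz":4,"hand":0.3},{"ax":0,"ay":0,"az":0,"dx":0,"dy":0,"dz":4,"hand":0.3},{"ax":0,"ay":0,"az":0,"dx":0,"dy":0,"dz":4,"hand":0.3},{"ax":0,"ay":0,"az":0,"dx":0,"dy":0,"dz":4,"hand":0.3}]}}

```text
clock: 14.4
eef_pos: [530.8, -216.0, 202.1]
tool_rot: [3.14, 0.003, 2.423]
force: [-0.5, -0.2, -0.3]
width: 59.9
gripper_force: 0.0
```

```bash
python3 look.py 528 -218 2.422 wC
```

```text
bar [ 530.12 -217.93    2.43] misfit 0.119 px [399. 282.] 2436
t 14.4 d [-0.06 -0.19 14.49] a [ 0.001  0.002 -0.005] yaw 2.428
```

Request:
{"name": "send_rows", "arguments": {"series": [{"ax":0,"ay":0,"az":0,"dx":-0.1,"dy":-0.2,"dz":5,"hand":0.3},{"ax":0,"ay":0,"az":0,"dx":-0.1,"dy":-0.2,"dz":10,"hand":0.3},{"ax":0,"ay":0,"az":0,"dx":-0.1,"dy":-0.2,"dz":13,"hand":0.3},{"ax":0,"ay":0,"az":0,"dx":-0.1,"dy":-0.2,"dz":14,"hand":0.3},{"ax":0,"ay":0,"az":0,"dx":-0.1,"dy":-0.2,"dz":14,"hand":0.3},{"ax":0,"ay":0,"az":0,"dx":-0.1,"dy":-0.2,"dz":14,"hand":0.3},{"ax":0,"ay":0,"az":0,"dx":-0.1,"dy":-0.2,"dz":14,"hand":1},{"ax":0,"ay":0,"az":0,"dx":-0.1,"dy":-0.2,"dz":14,"hand":1},{"ax":0,"ay":0,"az":0,"dx":-0.1,"dy":-0.2,"dz":14,"hand":1},{"ax":0,"ay":0,"az":0,"dx":-0.1,"dy":-0.2,"dz":14,"hand":1}]}}

```text
clock: 15.45
eef_pos: [529.9, -218.6, 61.8]
tool_rot: [3.141, 0.002, 2.423]
force: [-1.1, 0.4, 6.9]
width: 15.1
gripper_force: 60.1
```

Request:
{"name": "send_rows", "arguments": {"series": [{"ax":0,"ay":0,"az":0,"dx":0,"dy":0,"dz":0,"hand":1},{"ax":0,"ay":0,"az":0,"dx":0,"dy":0,"dz":0,"hand":1},{"ax":0,"ay":0,"az":0,"dx":0,"dy":0,"dz":0,"hand":1}]}}

```text
clock: 15.75
eef_pos: [529.9, -218.7, 61.8]
tool_rot: [3.141, 0.002, 2.423]
force: [-0.7, -0.2, 7.7]
width: 14.7
gripper_force: 60.1
```

```bash
cat > grip.py <<'E'
import sys
from h import *
s=read_state(); x,y,a=map(float,sys.argv[1:4]); T=s['eef_pos']; yw=s['tool_rot'][2]
e=(np.array([x,y])-T[:2])@[np.cos(yw),np.sin(yw)]; print('TCP',T.round(1),'yaw',yw.round(3),'bar offset along tool x',e.round(1))
b=np.array([572.2,120.5]); yr=1.364; f=np.cos(yw-a)
# at the bay tool x = direction 1.364
t=b-e*np.array([np.cos(yr),np.sin(yr)]); print('bay TCP',t.round(1)); rel(t[0],t[1],330,1.364)
E
python3 grip.py 530.1 -217.9 2.43
```

```text
TCP [ 529.9 -218.7   61.8] yaw 2.423 bar offset along tool x 0.3
bay TCP [572.1 120.2]
t 15.8 d [ 19.09  28.3  -26.84] a [1.000e-03 1.000e-03 1.059e+00] yaw 1.364
```

Request:
{"name": "send_rows", "arguments": {"series": [{"ax":0,"ay":0,"az":0,"dx":0,"dy":0,"dz":-4,"hand":1},{"ax":0,"ay":0,"az":0,"dx":0,"dy":0,"dz":-9,"hand":1},{"ax":0,"ay":0,"az":0,"dx":0,"dy":0,"dz":-14,"hand":1},{"ax":0,"ay":0,"az":0.15,"dx":0,"dy":0,"dz":-19,"hand":1},{"ax":0,"ay":0,"az":0.3,"dx":0,"dy":0,"dz":-24,"hand":1},{"ax":0,"ay":0,"az":0.45,"dx":1.5,"dy":2.5,"dz":-26.8,"hand":1},{"ax":0,"ay":0,"az":1.06,"dx":19.1,"dy":28.3,"dz":-26.8,"hand":1},{"ax":0,"ay":0,"az":1.06,"dx":19.1,"dy":28.3,"dz":-26.8,"hand":1},{"ax":0,"ay":0,"az":1.06,"dx":19.1,"dy":28.3,"dz":-26.8,"hand":1},{"ax":0,"ay":0,"az":1.06,"dx":19.1,"dy":28.3,"dz":-26.8,"hand":1}]}}

```text
clock: 16.75
eef_pos: [557.4, 7.1, 328.5]
tool_rot: [-3.141, -0.0, 1.378]
force: [1.7, 0.1, -3.0]
width: 14.5
gripper_force: 59.4
```

```bash
python3 -c "
from h import *
rel(572.1,120.2,330,1.364)"
```

```text
t 16.8 d [11.38 -0.72 -0.15] a [-0.001 -0.     0.014] yaw 1.364
```

Request:
{"name": "send_rows", "arguments": {"series": [{"ax":0,"ay":0,"az":0.014,"dx":4,"dy":-0.3,"dz":-0.1,"hand":1},{"ax":0,"ay":0,"az":0.014,"dx":8,"dy":-0.6,"dz":-0.1,"hand":1},{"ax":0,"ay":0,"az":0.014,"dx":10.5,"dy":-0.7,"dz":-0.1,"hand":1},{"ax":0,"ay":0,"az":0.014,"dx":11,"dy":-0.7,"dz":1,"hand":1},{"ax":0,"ay":0,"az":0.014,"dx":11,"dy":-0.7,"dz":4,"hand":1},{"ax":0,"ay":0,"az":0.014,"dx":11,"dy":-0.7,"dz":5,"hand":1},{"ax":0,"ay":0,"az":0.014,"dx":11,"dy":-0.7,"dz":5,"hand":1},{"ax":0,"ay":0,"az":0.014,"dx":11,"dy":-0.7,"dz":5,"hand":1},{"ax":0,"ay":0,"az":0.014,"dx":11,"dy":-0.7,"dz":5,"hand":1},{"ax":0,"ay":0,"az":0.014,"dx":11,"dy":-0.7,"dz":5,"hand":1}]}}

```text
clock: 17.75
eef_pos: [572.2, 114.3, 279.7]
tool_rot: [3.14, -0.001, 1.37]
force: [0.3, 0.7, -2.1]
width: 14.5
gripper_force: 59.3
```

```bash
python3 -c "
from h import *
rel(572.1,120.2,82,1.364)"
```

```text
t 17.8 d [ 0.56 -0.16 19.77] a [ 0.002 -0.001  0.006] yaw 1.364
```

Request:
{"name": "send_rows", "arguments": {"series": [{"ax":0,"ay":0,"az":0.005,"dx":0.55,"dy":-0.15,"dz":0,"hand":1},{"ax":0,"ay":0,"az":0.005,"dx":0.55,"dy":-0.15,"dz":4,"hand":1},{"ax":0,"ay":0,"az":0.005,"dx":0.55,"dy":-0.15,"dz":8,"hand":1},{"ax":0,"ay":0,"az":0.005,"dx":0.55,"dy":-0.15,"dz":12,"hand":1},{"ax":0,"ay":0,"az":0.005,"dx":0.55,"dy":-0.15,"dz":15,"hand":1},{"ax":0,"ay":0,"az":0.005,"dx":0.55,"dy":-0.15,"dz":17,"hand":1},{"ax":0,"ay":0,"az":0.005,"dx":0.55,"dy":-0.15,"dz":18,"hand":1},{"ax":0,"ay":0,"az":0.005,"dx":0.55,"dy":-0.15,"dz":18,"hand":1},{"ax":0,"ay":0,"az":0.005,"dx":0.55,"dy":-0.15,"dz":18,"hand":1},{"ax":0,"ay":0,"az":0.005,"dx":0.55,"dy":-0.15,"dz":18,"hand":1}]}}

```text
clock: 18.75
eef_pos: [572.3, 120.5, 100.0]
tool_rot: [3.139, -0.001, 1.366]
force: [0.0, -0.7, -3.2]
width: 15.1
gripper_force: 59.4
```

```bash
python3 -c "
from h import *
rel(572.1,120.2,82,1.364)"
```

```text
t 18.8 d [-0.04 -0.02  1.8 ] a [ 0.002 -0.001  0.002] yaw 1.364
```

Good alignment. Lower, release and rise.

Request:
{"name": "send_rows", "arguments": {"series": [{"ax":0,"ay":0,"az":0,"dx":0,"dy":0,"dz":0.7,"hand":1},{"ax":0,"ay":0,"az":0,"dx":0,"dy":0,"dz":1.3,"hand":1},{"ax":0,"ay":0,"az":0,"dx":0,"dy":0,"dz":1.7,"hand":1},{"ax":0,"ay":0,"az":0,"dx":0,"dy":0,"dz":1.9,"hand":1},{"ax":0,"ay":0,"az":0,"dx":0,"dy":0,"dz":1.9,"hand":1},{"ax":0,"ay":0,"az":0,"dx":0,"dy":0,"dz":1.9,"hand":1}]}}

```text
clock: 19.35
eef_pos: [572.7, 120.2, 81.8]
tool_rot: [3.138, -0.002, 1.366]
force: [-2.9, -0.4, 13.9]
width: 14.7
gripper_force: 61.8
```

Request:
{"name": "send_rows", "arguments": {"series": [{"ax":0,"ay":0,"az":0,"dx":0,"dy":0,"dz":0,"hand":0.4},{"ax":0,"ay":0,"az":0,"dx":0,"dy":0,"dz":0,"hand":0.4},{"ax":0,"ay":0,"az":0,"dx":0,"dy":0,"dz":0,"hand":0.4},{"ax":0,"ay":0,"az":0,"dx":0,"dy":0,"dz":-2,"hand":0.4},{"ax":0,"ay":0,"az":0,"dx":0,"dy":0,"dz":-6,"hand":0.4},{"ax":0,"ay":0,"az":0,"dx":0,"dy":0,"dz":-11,"hand":0.4},{"ax":0,"ay":0,"az":0,"dx":0,"dy":0,"dz":-14,"hand":0.4},{"ax":0,"ay":0,"az":0,"dx":0,"dy":0,"dz":-14,"hand":0.4},{"ax":0,"ay":0,"az":0,"dx":0,"dy":0,"dz":-14,"hand":0.4},{"ax":0,"ay":0,"az":0,"dx":0,"dy":0,"dz":-14,"hand":0.4}]}}

```text
clock: 20.35
eef_pos: [570.0, 120.4, 218.1]
tool_rot: [-3.139, 0.001, 1.366]
force: [0.0, -0.4, -0.7]
width: 51.4
gripper_force: 0.0
```

```bash
python3 look.py 573 121 1.364 wC3 20; python3 -c "
from h import *
rel(594.7,228.7,220,1.89)"
```

```text
bar [570.89 119.66   1.36] misfit 0.149 px [406. 284.] 2421
t 20.4 d [11.12  0.21 -0.22] a [-0.003  0.    -0.524] yaw 1.89
```

Contact at exactly z=81.8 means it is seated. Index again.

Request:
{"name": "send_rows", "arguments": {"series": [{"ax":0,"ay":0,"az":-0.524,"dx":11.1,"dy":0.2,"dz":0,"hand":0.4},{"ax":0,"ay":0,"az":-0.524,"dx":11.1,"dy":0.2,"dz":0,"hand":0.4},{"ax":0,"ay":0,"az":-0.524,"dx":11.1,"dy":0.2,"dz":0,"hand":0.4},{"ax":0,"ay":0,"az":-0.524,"dx":11.1,"dy":0.2,"dz":0,"hand":0.4},{"ax":0,"ay":0,"az":-0.524,"dx":11.1,"dy":0.2,"dz":0,"hand":0.4},{"ax":0,"ay":0,"az":-0.524,"dx":11.1,"dy":0.2,"dz":2,"hand":0.4},{"ax":0,"ay":0,"az":-0.524,"dx":11.1,"dy":0.2,"dz":4,"hand":0.4},{"ax":0,"ay":0,"az":-0.524,"dx":11.1,"dy":0.2,"dz":4,"hand":0.4},{"ax":0,"ay":0,"az":-0.524,"dx":11.1,"dy":0.2,"dz":4,"hand":0.4},{"ax":0,"ay":0,"az":-0.524,"dx":11.1,"dy":0.2,"dz":4,"hand":0.4}]}}

```text
clock: 21.4
eef_pos: [596.4, 228.3, 180.4]
tool_rot: [3.14, 0.0, 1.888]
force: [-0.0, -0.2, -0.1]
width: 51.3
gripper_force: 0.0
```

```bash
python3 -c "
from h import *
rel(594.7,228.7,136,1.89)"
```

```text
t 21.4 d [ 0.09 -0.15  4.44] a [ 0.001  0.    -0.002] yaw 1.89
```

Request:
{"name": "send_rows", "arguments": {"series": [{"ax":0,"ay":0,"az":0,"dx":0.1,"dy":-0.1,"dz":2.5,"hand":0.4},{"ax":0,"ay":0,"az":0,"dx":0.1,"dy":-0.1,"dz":4,"hand":0.4},{"ax":0,"ay":0,"az":0,"dx":0.1,"dy":-0.1,"dz":4.3,"hand":0.4},{"ax":0,"ay":0,"az":0,"dx":0.1,"dy":-0.1,"dz":4.3,"hand":0.4},{"ax":0,"ay":0,"az":0,"dx":0.1,"dy":-0.1,"dz":4.3,"hand":1},{"ax":0,"ay":0,"az":0,"dx":0.1,"dy":-0.1,"dz":4.3,"hand":1},{"ax":0,"ay":0,"az":0,"dx":0.1,"dy":-0.1,"dz":4.3,"hand":1},{"ax":0,"ay":0,"az":0,"dx":0.1,"dy":-0.1,"dz":4.3,"hand":1},{"ax":0,"ay":0,"az":0,"dx":0.1,"dy":-0.1,"dz":4.3,"hand":1}]}}

```text
clock: 22.3
eef_pos: [594.5, 229.1, 137.6]
tool_rot: [3.141, -0.0, 1.889]
force: [-2.7, -0.3, 5.2]
width: 14.7
gripper_force: 62.4
```

Request:
{"name": "send_rows", "arguments": {"series": [{"ax":0,"ay":0,"az":-0.1,"dx":0,"dy":0,"dz":0,"hand":1},{"ax":0,"ay":0,"az":-0.22,"dx":0,"dy":0,"dz":0,"hand":1},{"ax":0,"ay":0,"az":-0.34,"dx":0,"dy":0,"dz":0,"hand":1},{"ax":0,"ay":0,"az":-0.46,"dx":0,"dy":0,"dz":0,"hand":1},{"ax":0,"ay":0,"az":-0.58,"dx":0,"dy":0,"dz":0,"hand":1},{"ax":0,"ay":0,"az":-0.7,"dx":0,"dy":0,"dz":0,"hand":1},{"ax":0,"ay":0,"az":-0.82,"dx":0,"dy":0,"dz":0,"hand":1},{"ax":0,"ay":0,"az":-0.94,"dx":0,"dy":0,"dz":0,"hand":1},{"ax":0,"ay":0,"az":-1.05,"dx":0,"dy":0,"dz":0,"hand":1},{"ax":0,"ay":0,"az":-1.05,"dx":0,"dy":0,"dz":0,"hand":1}]}}

```text
clock: 23.3
eef_pos: [594.3, 228.9, 137.7]
tool_rot: [3.141, -0.0, 2.942]
force: [-1.3, -1.1, 7.3]
width: 14.6
gripper_force: 62.5
```

Request:
{"name": "send_rows", "arguments": {"series": [{"ax":0,"ay":0,"az":0,"dx":0,"dy":0,"dz":0,"hand":1},{"ax":0,"ay":0,"az":0,"dx":0,"dy":0,"dz":0,"hand":0.4},{"ax":0,"ay":0,"az":0,"dx":0,"dy":0,"dz":0,"hand":0.4},{"ax":0,"ay":0,"az":0,"dx":0,"dy":0,"dz":0,"hand":0.4},{"ax":0,"ay":0,"az":0,"dx":0,"dy":0,"dz":-5,"hand":0.4},{"ax":0,"ay":0,"az":0,"dx":0,"dy":0,"dz":-10,"hand":0.4},{"ax":0,"ay":0,"az":0,"dx":0,"dy":0,"dz":-15,"hand":0.4},{"ax":0,"ay":0,"az":0,"dx":0,"dy":0,"dz":-18,"hand":0.4},{"ax":0,"ay":0,"az":0,"dx":0,"dy":0,"dz":-18,"hand":0.4},{"ax":0,"ay":0,"az":0,"dx":0,"dy":0,"dz":-18,"hand":0.4}]}}

```text
clock: 24.3
eef_pos: [594.6, 229.2, 317.0]
tool_rot: [3.141, 0.001, 2.94]
force: [0.5, 0.5, -0.4]
width: 50.8
gripper_force: 0.0
```

```bash
python3 - <<'E'
from fit import *
im=pic('top','top2')
for b in boards(im): print(*b)
im=get_image('side')
for b in boards(im): print(*b)
rel(536,-355,320,-.585)
E
```

```text
[ 537.74 -356.1    -0.62] 0.214 [440. 222.] 233
[ 4.2172e+02 -3.5463e+02  3.9000e-01] 0.12 [447. 273.] 333
[ 429.01 -207.84    0.57] 0.132 [380. 276.] 289
[381.66 -90.63  -1.07] 0.656 [329. 304.] 628
[ 409.99 -107.09    0.86] 0.523 [264. 253.] 561
[ 428.22 -208.14    0.52] 0.184 [240. 282.] 456
[ 4.2057e+02 -3.5510e+02  3.0000e-01] 0.19 [181. 331.] 511
[ 534.54 -354.45   -0.54] 0.249 [226. 363.] 348
[ 691.46 -358.03   -1.24] 0.749 [291. 434.] 112
t 24.4 d [ -6.07 -58.36  -0.42] a [-0.002 -0.002  0.383] yaw 2.557
```

Request:
{"name": "send_rows", "arguments": {"series": [{"ax":0,"ay":0,"az":0.38,"dx":-6.1,"dy":-58.4,"dz":-0.4,"hand":0.3},{"ax":0,"ay":0,"az":0.38,"dx":-6.1,"dy":-58.4,"dz":-0.4,"hand":0.3},{"ax":0,"ay":0,"az":0.38,"dx":-6.1,"dy":-58.4,"dz":-0.4,"hand":0.3},{"ax":0,"ay":0,"az":0.38,"dx":-6.1,"dy":-58.4,"dz":-0.4,"hand":0.3},{"ax":0,"ay":0,"az":0.38,"dx":-6.1,"dy":-58.4,"dz":-0.4,"hand":0.3},{"ax":0,"ay":0,"az":0.38,"dx":-6.1,"dy":-58.4,"dz":-0.4,"hand":0.3},{"ax":0,"ay":0,"az":0.38,"dx":-6.1,"dy":-58.4,"dz":-0.4,"hand":0.3},{"ax":0,"ay":0,"az":0.38,"dx":-6.1,"dy":-58.4,"dz":-0.4,"hand":0.3},{"ax":0,"ay":0,"az":0.38,"dx":-6.1,"dy":-58.4,"dz":-0.4,"hand":0.3},{"ax":0,"ay":0,"az":0.38,"dx":-6.1,"dy":-58.4,"dz":-0.4,"hand":0.3}]}}

```text
clock: 25.4
eef_pos: [544.4, -270.0, 318.2]
tool_rot: [-3.141, -0.003, 2.56]
force: [1.4, 0.4, 0.1]
width: 59.5
gripper_force: 0.0
```

```bash
python3 -c "
from h import *
rel(536,-355,200,-.585)"
```

```text
t 25.4 d [-4.01 -7.56 11.81] a [-0.    -0.003  0.003] yaw 2.557
```

Request:
{"name": "send_rows", "arguments": {"series": [{"ax":0,"ay":0,"az":0,"dx":-3.7,"dy":-7.1,"dz":2,"hand":0.3},{"ax":0,"ay":0,"az":0,"dx":-3.7,"dy":-7.1,"dz":6,"hand":0.3},{"ax":0,"ay":0,"az":0,"dx":-3.7,"dy":-7.1,"dz":10,"hand":0.3},{"ax":0,"ay":0,"az":0,"dx":-3.7,"dy":-7.1,"dz":11.8,"hand":0.3},{"ax":0,"ay":0,"az":0,"dx":-3.7,"dy":-7.1,"dz":11.8,"hand":0.3},{"ax":0,"ay":0,"az":0,"dx":-3.7,"dy":-7.1,"dz":11.8,"hand":0.3},{"ax":0,"ay":0,"az":0,"dx":-3.7,"dy":-7.1,"dz":11.8,"hand":0.3},{"ax":0,"ay":0,"az":0,"dx":-3.7,"dy":-7.1,"dz":11.8,"hand":0.3},{"ax":0,"ay":0,"az":0,"dx":-3.7,"dy":-7.1,"dz":11.8,"hand":0.3}]}}

```text
clock: 26.3
eef_pos: [538.1, -348.2, 203.3]
tool_rot: [3.141, 0.002, 2.56]
force: [-0.5, -0.2, 0.4]
width: 59.7
gripper_force: 0.0
```

```bash
python3 look.py 536 -355 2.557 wB
```

```text
bar [ 538.1  -354.93    2.56] misfit 0.115 px [392. 287.] 2411
t 26.4 d [-0.36 -0.56 14.61] a [ 3.00e-03 -0.00e+00  3.14e+00] yaw -0.581
```

Request:
{"name": "send_rows", "arguments": {"series": [{"ax":0,"ay":0,"az":0,"dx":-0.35,"dy":-0.55,"dz":4,"hand":0.3},{"ax":0,"ay":0,"az":0,"dx":-0.35,"dy":-0.55,"dz":9,"hand":0.3},{"ax":0,"ay":0,"az":0,"dx":-0.35,"dy":-0.55,"dz":13,"hand":0.3},{"ax":0,"ay":0,"az":0,"dx":-0.35,"dy":-0.55,"dz":14.2,"hand":0.3},{"ax":0,"ay":0,"az":0,"dx":-0.35,"dy":-0.55,"dz":14.2,"hand":0.3},{"ax":0,"ay":0,"az":0,"dx":-0.35,"dy":-0.55,"dz":14.2,"hand":0.3},{"ax":0,"ay":0,"az":0,"dx":-0.35,"dy":-0.55,"dz":14.2,"hand":1},{"ax":0,"ay":0,"az":0,"dx":-0.35,"dy":-0.55,"dz":14.2,"hand":1},{"ax":0,"ay":0,"az":0,"dx":-0.35,"dy":-0.55,"dz":14.2,"hand":1},{"ax":0,"ay":0,"az":0,"dx":-0.35,"dy":-0.55,"dz":14.2,"hand":1}]}}

```text
clock: 27.35
eef_pos: [537.8, -355.4, 61.4]
tool_rot: [-3.141, 0.002, 2.559]
force: [-1.1, -0.5, 7.4]
width: 14.6
gripper_force: 59.3
```

Request:
{"name": "send_rows", "arguments": {"series": [{"ax":0,"ay":0,"az":0,"dx":0,"dy":0,"dz":0,"hand":1},{"ax":0,"ay":0,"az":0,"dx":0,"dy":0,"dz":0,"hand":1},{"ax":0,"ay":0,"az":0,"dx":0,"dy":0,"dz":0,"hand":1}]}}

```text
clock: 27.65
eef_pos: [537.8, -355.3, 61.4]
tool_rot: [-3.141, 0.002, 2.559]
force: [-0.8, 0.2, 6.7]
width: 14.6
gripper_force: 59.3
```

```bash
python3 grip.py 538.1 -354.9 2.56
```

```text
TCP [ 537.8 -355.3   61.4] yaw 2.559 bar offset along tool x 0.0
bay TCP [572.2 120.5]
t 27.6 d [ 23.24  41.62 -26.92] a [1.000e-03 2.000e-03 1.195e+00] yaw 1.364
```

Request:
{"name": "send_rows", "arguments": {"series": [{"ax":0,"ay":0,"az":0,"dx":0,"dy":0,"dz":-4,"hand":1},{"ax":0,"ay":0,"az":0,"dx":0,"dy":0,"dz":-9,"hand":1},{"ax":0,"ay":0,"az":0,"dx":0,"dy":0,"dz":-14,"hand":1},{"ax":0,"ay":0,"az":0.15,"dx":0,"dy":0,"dz":-19,"hand":1},{"ax":0,"ay":0,"az":0.3,"dx":0,"dy":0,"dz":-24,"hand":1},{"ax":0,"ay":0,"az":0.45,"dx":1.5,"dy":2.5,"dz":-26.9,"hand":1},{"ax":0,"ay":0,"az":1.195,"dx":23.2,"dy":41.6,"dz":-26.9,"hand":1},{"ax":0,"ay":0,"az":1.195,"dx":23.2,"dy":41.6,"dz":-26.9,"hand":1},{"ax":0,"ay":0,"az":1.195,"dx":23.2,"dy":41.6,"dz":-26.9,"hand":1},{"ax":0,"ay":0,"az":1.195,"dx":23.2,"dy":41.6,"dz":-26.9,"hand":1}]}}

```text
clock: 28.65
eef_pos: [553.1, -124.1, 328.9]
tool_rot: [-3.141, -0.001, 1.505]
force: [1.0, -0.2, -1.4]
width: 15.0
gripper_force: 59.2
```

```bash
python3 -c "
from h import *
rel(572.2,120.5,330,1.364)"
```

```text
t 28.6 d [24.54  0.29 -0.09] a [-0.    -0.001  0.141] yaw 1.364
```

Request:
{"name": "send_rows", "arguments": {"series": [{"ax":0,"ay":0,"az":0.13,"dx":5,"dy":0.2,"dz":0,"hand":1},{"ax":0,"ay":0,"az":0.13,"dx":10,"dy":0.2,"dz":0,"hand":1},{"ax":0,"ay":0,"az":0.13,"dx":15,"dy":0.2,"dz":0,"hand":1},{"ax":0,"ay":0,"az":0.13,"dx":20,"dy":0.2,"dz":0,"hand":1},{"ax":0,"ay":0,"az":0.13,"dx":23,"dy":0.2,"dz":0,"hand":1},{"ax":0,"ay":0,"az":0.13,"dx":24,"dy":0.2,"dz":1,"hand":1},{"ax":0,"ay":0,"az":0.13,"dx":24,"dy":0.2,"dz":4,"hand":1},{"ax":0,"ay":0,"az":0.13,"dx":24,"dy":0.2,"dz":5,"hand":1},{"ax":0,"ay":0,"az":0.13,"dx":24,"dy":0.2,"dz":5,"hand":1},{"ax":0,"ay":0,"az":0.13,"dx":24,"dy":0.2,"dz":5,"hand":1}]}}

```text
clock: 29.65
eef_pos: [570.4, 111.8, 279.6]
tool_rot: [3.141, 0.0, 1.379]
force: [0.4, 0.3, -1.2]
width: 14.7
gripper_force: 59.0
```

```bash
python3 -c "
from h import *
rel(572.2,120.5,81.4,1.364)"
```

```text
t 29.6 d [ 0.89  0.   19.82] a [0.001 0.    0.015] yaw 1.364
```

Request:
{"name": "send_rows", "arguments": {"series": [{"ax":0,"ay":0,"az":0.015,"dx":0.9,"dy":0,"dz":0,"hand":1},{"ax":0,"ay":0,"az":0.015,"dx":0.9,"dy":0,"dz":4,"hand":1},{"ax":0,"ay":0,"az":0.015,"dx":0.9,"dy":0,"dz":8,"hand":1},{"ax":0,"ay":0,"az":0.015,"dx":0.9,"dy":0,"dz":12,"hand":1},{"ax":0,"ay":0,"az":0.015,"dx":0.9,"dy":0,"dz":15,"hand":1},{"ax":0,"ay":0,"az":0.015,"dx":0.9,"dy":0,"dz":17,"hand":1},{"ax":0,"ay":0,"az":0.015,"dx":0.9,"dy":0,"dz":18,"hand":1},{"ax":0,"ay":0,"az":0.015,"dx":0.9,"dy":0,"dz":18,"hand":1},{"ax":0,"ay":0,"az":0.015,"dx":0.9,"dy":0,"dz":18,"hand":1},{"ax":0,"ay":0,"az":0.015,"dx":0.9,"dy":0,"dz":18,"hand":1}]}}

```text
clock: 30.65
eef_pos: [572.9, 122.1, 100.5]
tool_rot: [3.139, -0.001, 1.366]
force: [-0.8, 0.0, -1.8]
width: 15.1
gripper_force: 59.1
```

```bash
python3 -c "
from h import *
rel(572.2,120.5,81.4,1.364)"
```

```text
t 30.6 d [-0.17 -0.04  1.91] a [ 0.003 -0.001  0.002] yaw 1.364
```

Request:
{"name": "send_rows", "arguments": {"series": [{"ax":0,"ay":0,"az":0,"dx":-0.15,"dy":0,"dz":0.5,"hand":1},{"ax":0,"ay":0,"az":0,"dx":-0.15,"dy":0,"dz":1.2,"hand":1},{"ax":0,"ay":0,"az":0,"dx":-0.15,"dy":0,"dz":1.7,"hand":1},{"ax":0,"ay":0,"az":0,"dx":-0.15,"dy":0,"dz":2.0,"hand":1},{"ax":0,"ay":0,"az":0,"dx":-0.15,"dy":0,"dz":2.0,"hand":1},{"ax":0,"ay":0,"az":0,"dx":-0.15,"dy":0,"dz":2.0,"hand":1}]}}

```text
clock: 31.25
eef_pos: [573.4, 120.1, 81.3]
tool_rot: [3.137, -0.002, 1.366]
force: [-0.6, -0.8, 15.7]
width: 15.1
gripper_force: 61.6
```

Request:
{"name": "send_rows", "arguments": {"series": [{"ax":0,"ay":0,"az":0,"dx":0,"dy":0,"dz":0,"hand":0.4},{"ax":0,"ay":0,"az":0,"dx":0,"dy":0,"dz":0,"hand":0.4},{"ax":0,"ay":0,"az":0,"dx":0,"dy":0,"dz":0,"hand":0.4},{"ax":0,"ay":0,"az":0,"dx":0,"dy":0,"dz":-2,"hand":0.4},{"ax":0,"ay":0,"az":0,"dx":0,"dy":0,"dz":-6,"hand":0.4},{"ax":0,"ay":0,"az":0,"dx":0,"dy":0,"dz":-11,"hand":0.4},{"ax":0,"ay":0,"az":0,"dx":0,"dy":0,"dz":-14,"hand":0.4},{"ax":0,"ay":0,"az":0,"dx":0,"dy":0,"dz":-14,"hand":0.4},{"ax":0,"ay":0,"az":0,"dx":0,"dy":0,"dz":-14,"hand":0.4},{"ax":0,"ay":0,"az":0,"dx":0,"dy":0,"dz":-14,"hand":0.4}]}}

```text
clock: 32.25
eef_pos: [570.2, 120.5, 217.4]
tool_rot: [-3.139, 0.001, 1.366]
force: [-0.2, -0.4, -0.6]
width: 50.9
gripper_force: 0.0
```

```bash
python3 look.py 573 121 1.364 wB3 20; python3 -c "
from h import *
rel(594.5,229,220,2.94,False)
rel(594.5,229,220,-.2,False)"
```

```text
bar [570.62 119.52   1.36] misfit 0.145 px [405. 285.] 2436
t 32.3 d [11.13  0.17 -0.29] a [-3.000e-03 -1.000e-03 -1.574e+00] yaw 2.94
t 32.3 d [11.13  0.17 -0.29] a [-1.000e-03  3.000e-03  1.566e+00] yaw -0.2
```

Seated again (contact at 81.3). Third index, gripping the knob at yaw −0.2.

Request:
{"name": "send_rows", "arguments": {"series": [{"ax":0,"ay":0,"az":1.566,"dx":11.1,"dy":0.2,"dz":-0.3,"hand":0.4},{"ax":0,"ay":0,"az":1.566,"dx":11.1,"dy":0.2,"dz":-0.3,"hand":0.4},{"ax":0,"ay":0,"az":1.566,"dx":11.1,"dy":0.2,"dz":-0.3,"hand":0.4},{"ax":0,"ay":0,"az":1.566,"dx":11.1,"dy":0.2,"dz":-0.3,"hand":0.4},{"ax":0,"ay":0,"az":1.566,"dx":11.1,"dy":0.2,"dz":-0.3,"hand":0.4},{"ax":0,"ay":0,"az":1.566,"dx":11.1,"dy":0.2,"dz":-0.3,"hand":0.4},{"ax":0,"ay":0,"az":1.566,"dx":11.1,"dy":0.2,"dz":-0.3,"hand":0.4},{"ax":0,"ay":0,"az":1.566,"dx":11.1,"dy":0.2,"dz":-0.3,"hand":0.4},{"ax":0,"ay":0,"az":1.566,"dx":11.1,"dy":0.2,"dz":-0.3,"hand":0.4},{"ax":0,"ay":0,"az":1.566,"dx":11.1,"dy":0.2,"dz":-0.3,"hand":0.4}]}}

```text
clock: 33.3
eef_pos: [595.1, 228.4, 220.2]
tool_rot: [3.14, 0.002, -0.141]
force: [0.0, 0.3, 0.4]
width: 51.6
gripper_force: 0.0
```

Request:
{"name": "send_rows", "arguments": {"series": [{"ax":0,"ay":0,"az":0.067,"dx":0,"dy":0,"dz":0,"hand":0.4},{"ax":0,"ay":0,"az":0.067,"dx":0,"dy":0,"dz":2,"hand":0.4},{"ax":0,"ay":0,"az":0.067,"dx":0,"dy":0,"dz":4,"hand":0.4},{"ax":0,"ay":0,"az":0.067,"dx":0,"dy":0,"dz":4,"hand":0.4},{"ax":0,"ay":0,"az":0.067,"dx":0,"dy":0,"dz":4,"hand":0.4},{"ax":0,"ay":0,"az":0.067,"dx":0,"dy":0,"dz":4,"hand":0.4}]}}

```text
clock: 33.9
eef_pos: [596.4, 228.4, 182.5]
tool_rot: [3.142, -0.001, -0.201]
force: [0.5, -0.3, 0.9]
width: 51.2
gripper_force: 0.0
```

```bash
python3 -c "
from h import *
rel(594.5,229,137,-.2,False);print(read_state()['qpos'].round(2))"
```

```text
t 33.9 d [-0.21 -0.02  4.55] a [ 0.    -0.001 -0.001] yaw -0.2
[-0.87  0.81  0.84  1.62 -0.68  1.03 -1.59]
```

Request:
{"name": "send_rows", "arguments": {"series": [{"ax":0,"ay":0,"az":0,"dx":-0.15,"dy":0,"dz":2.5,"hand":0.4},{"ax":0,"ay":0,"az":0,"dx":-0.15,"dy":0,"dz":4,"hand":0.4},{"ax":0,"ay":0,"az":0,"dx":-0.15,"dy":0,"dz":4.5,"hand":0.4},{"ax":0,"ay":0,"az":0,"dx":-0.15,"dy":0,"dz":4.5,"hand":0.4},{"ax":0,"ay":0,"az":0,"dx":-0.15,"dy":0,"dz":4.5,"hand":1},{"ax":0,"ay":0,"az":0,"dx":-0.15,"dy":0,"dz":4.5,"hand":1},{"ax":0,"ay":0,"az":0,"dx":-0.15,"dy":0,"dz":4.5,"hand":1},{"ax":0,"ay":0,"az":0,"dx":-0.15,"dy":0,"dz":4.5,"hand":1},{"ax":0,"ay":0,"az":0,"dx":-0.15,"dy":0,"dz":4.5,"hand":1}]}}

```text
clock: 34.8
eef_pos: [595.0, 228.8, 138.0]
tool_rot: [-3.141, -0.001, -0.201]
force: [-1.1, -0.7, 6.1]
width: 15.0
gripper_force: 60.7
```

Request:
{"name": "send_rows", "arguments": {"series": [{"ax":0,"ay":0,"az":-0.1,"dx":0,"dy":0,"dz":0,"hand":1},{"ax":0,"ay":0,"az":-0.22,"dx":0,"dy":0,"dz":0,"hand":1},{"ax":0,"ay":0,"az":-0.34,"dx":0,"dy":0,"dz":0,"hand":1},{"ax":0,"ay":0,"az":-0.46,"dx":0,"dy":0,"dz":0,"hand":1},{"ax":0,"ay":0,"az":-0.58,"dx":0,"dy":0,"dz":0,"hand":1},{"ax":0,"ay":0,"az":-0.7,"dx":0,"dy":0,"dz":0,"hand":1},{"ax":0,"ay":0,"az":-0.82,"dx":0,"dy":0,"dz":0,"hand":1},{"ax":0,"ay":0,"az":-0.94,"dx":0,"dy":0,"dz":0,"hand":1},{"ax":0,"ay":0,"az":-1.05,"dx":0,"dy":0,"dz":0,"hand":1},{"ax":0,"ay":0,"az":-1.05,"dx":0,"dy":0,"dz":0,"hand":1}]}}

```text
clock: 35.8
eef_pos: [594.9, 229.2, 138.0]
tool_rot: [-3.141, -0.002, 0.85]
force: [-0.8, -0.6, 6.9]
width: 14.8
gripper_force: 61.3
```

Request:
{"name": "send_rows", "arguments": {"series": [{"ax":0,"ay":0,"az":0,"dx":0,"dy":0,"dz":0,"hand":1},{"ax":0,"ay":0,"az":0,"dx":0,"dy":0,"dz":0,"hand":0.4},{"ax":0,"ay":0,"az":0,"dx":0,"dy":0,"dz":0,"hand":0.4},{"ax":0,"ay":0,"az":0,"dx":0,"dy":0,"dz":0,"hand":0.4},{"ax":0,"ay":0,"az":0,"dx":0,"dy":0,"dz":-5,"hand":0.4},{"ax":0,"ay":0,"az":0,"dx":0,"dy":0,"dz":-10,"hand":0.4},{"ax":0,"ay":0,"az":0,"dx":0,"dy":0,"dz":-15,"hand":0.4},{"ax":0,"ay":0,"az":0,"dx":0,"dy":0,"dz":-18,"hand":0.4},{"ax":0,"ay":0,"az":0,"dx":0,"dy":0,"dz":-18,"hand":0.4},{"ax":0,"ay":0,"az":0,"dx":0,"dy":0,"dz":-18,"hand":0.4}]}}

```text
clock: 36.8
eef_pos: [594.3, 229.0, 317.0]
tool_rot: [-3.141, -0.001, 0.849]
force: [0.4, -0.6, -0.4]
width: 51.5
gripper_force: 0.0
```

```bash
python3 - <<'E'
from fit import *
im=pic('top','top3')
for b in boards(im): print(*b)
im=get_image('side')
for b in boards(im): print(*b)
rel(428.5,-208.2,320,.54)
rel(421,-355,320,.355)
E
```

```text
[ 4.2115e+02 -3.5483e+02  4.0000e-01] 0.12 [447. 273.] 334
[ 428.91 -208.66    0.57] 0.142 [380. 276.] 285
[381.31 -91.65  -1.06] 0.655 [329. 304.] 627
[ 411.68 -106.49    0.77] 0.52 [264. 253.] 563
[ 428.59 -207.72    0.52] 0.184 [240. 282.] 456
[ 4.1995e+02 -3.5543e+02  3.2000e-01] 0.189 [181. 331.] 511
[ 691.54 -358.02   -1.25] 0.751 [291. 434.] 111
t 36.9 d [-43.71  16.52  -0.39] a [-0.001  0.003  0.309] yaw 0.54
t 36.9 d [-55.22  25.66  -0.38] a [-0.001  0.003  0.494] yaw 0.355
```

Request:
{"name": "send_rows", "arguments": {"series": [{"ax":0,"ay":0,"az":0.31,"dx":-43.7,"dy":16.5,"dz":-0.4,"hand":0.3},{"ax":0,"ay":0,"az":0.31,"dx":-43.7,"dy":16.5,"dz":-0.4,"hand":0.3},{"ax":0,"ay":0,"az":0.31,"dx":-43.7,"dy":16.5,"dz":-0.4,"hand":0.3},{"ax":0,"ay":0,"az":0.31,"dx":-43.7,"dy":16.5,"dz":-0.4,"hand":0.3},{"ax":0,"ay":0,"az":0.31,"dx":-43.7,"dy":16.5,"dz":-0.4,"hand":0.3},{"ax":0,"ay":0,"az":0.31,"dx":-43.7,"dy":16.5,"dz":-0.4,"hand":0.3},{"ax":0,"ay":0,"az":0.31,"dx":-43.7,"dy":16.5,"dz":-0.4,"hand":0.3},{"ax":0,"ay":0,"az":0.31,"dx":-43.7,"dy":16.5,"dz":-0.4,"hand":0.3},{"ax":0,"ay":0,"az":0.31,"dx":-43.7,"dy":16.5,"dz":-0.4,"hand":0.3},{"ax":0,"ay":0,"az":0.31,"dx":-43.7,"dy":16.5,"dz":-0.4,"hand":0.3}]}}

```text
clock: 37.9
eef_pos: [426.0, -212.7, 320.3]
tool_rot: [3.141, 0.003, 0.531]
force: [0.8, 0.2, 0.2]
width: 59.7
gripper_force: 0.0
```

```bash
python3 -c "
from h import *
rel(428.5,-208.2,200,.54)"
```

```text
t 37.9 d [ 0.48 -0.26 12.03] a [ 0.     0.003 -0.009] yaw 0.54
```

Request:
{"name": "send_rows", "arguments": {"series": [{"ax":0,"ay":0,"az":0,"dx":0.2,"dy":-0.1,"dz":4,"hand":0.3},{"ax":0,"ay":0,"az":0,"dx":0.2,"dy":-0.1,"dz":8,"hand":0.3},{"ax":0,"ay":0,"az":0,"dx":0.2,"dy":-0.1,"dz":11,"hand":0.3},{"ax":0,"ay":0,"az":0,"dx":0.2,"dy":-0.1,"dz":12,"hand":0.3},{"ax":0,"ay":0,"az":0,"dx":0.2,"dy":-0.1,"dz":12,"hand":0.3},{"ax":0,"ay":0,"az":0,"dx":0.2,"dy":-0.1,"dz":12,"hand":0.3},{"ax":0,"ay":0,"az":0,"dx":0.2,"dy":-0.1,"dz":12,"hand":0.3},{"ax":0,"ay":0,"az":0,"dx":0.2,"dy":-0.1,"dz":12,"hand":0.3}]}}

```text
clock: 38.7
eef_pos: [431.5, -206.5, 202.1]
tool_rot: [3.14, -0.002, 0.539]
force: [-0.4, 0.2, -0.3]
width: 59.8
gripper_force: 0.0
```

```bash
python3 look.py 428.5 -208 .54 wE
```

```text
bar [ 428.19 -207.25    0.56] misfit 0.138 px [401. 291.] 2370
t 38.8 d [-0.34 -0.11 14.49] a [ 0.001 -0.001 -0.017] yaw 0.557
```

Request:
{"name": "send_rows", "arguments": {"series": [{"ax":0,"ay":0,"az":-0.015,"dx":-0.3,"dy":-0.1,"dz":4,"hand":0.3},{"ax":0,"ay":0,"az":-0.015,"dx":-0.3,"dy":-0.1,"dz":9,"hand":0.3},{"ax":0,"ay":0,"az":-0.015,"dx":-0.3,"dy":-0.1,"dz":13,"hand":0.3},{"ax":0,"ay":0,"az":-0.015,"dx":-0.3,"dy":-0.1,"dz":14,"hand":0.3},{"ax":0,"ay":0,"az":-0.015,"dx":-0.3,"dy":-0.1,"dz":14,"hand":0.3},{"ax":0,"ay":0,"az":-0.015,"dx":-0.3,"dy":-0.1,"dz":14,"hand":0.3},{"ax":0,"ay":0,"az":-0.015,"dx":-0.3,"dy":-0.1,"dz":14,"hand":1},{"ax":0,"ay":0,"az":-0.015,"dx":-0.3,"dy":-0.1,"dz":14,"hand":1},{"ax":0,"ay":0,"az":-0.015,"dx":-0.3,"dy":-0.1,"dz":14,"hand":1},{"ax":0,"ay":0,"az":-0.015,"dx":-0.3,"dy":-0.1,"dz":14,"hand":1}]}}

```text
clock: 39.75
eef_pos: [428.5, -207.1, 62.2]
tool_rot: [3.14, -0.002, 0.554]
force: [-0.2, 0.9, 8.6]
width: 14.7
gripper_force: 59.8
```

Request:
{"name": "send_rows", "arguments": {"series": [{"ax":0,"ay":0,"az":0,"dx":0,"dy":0,"dz":0,"hand":1},{"ax":0,"ay":0,"az":0,"dx":0,"dy":0,"dz":0,"hand":1},{"ax":0,"ay":0,"az":0,"dx":0,"dy":0,"dz":0,"hand":1}]}}

```text
clock: 40.05
eef_pos: [428.4, -207.1, 62.2]
tool_rot: [3.14, -0.002, 0.554]
force: [0.3, 1.0, 8.4]
width: 14.8
gripper_force: 59.9
```

```bash
python3 grip.py 428.2 -207.3 .56
```

```text
TCP [ 428.4 -207.1   62.2] yaw 0.554 bar offset along tool x -0.3
bay TCP [572.3 120.8]
t 40.0 d [ 29.53 -20.27 -26.76] a [ 0.002 -0.001 -0.81 ] yaw 1.364
```

Request:
{"name": "send_rows", "arguments": {"series": [{"ax":0,"ay":0,"az":0,"dx":0,"dy":0,"dz":-4,"hand":1},{"ax":0,"ay":0,"az":0,"dx":0,"dy":0,"dz":-9,"hand":1},{"ax":0,"ay":0,"az":0,"dx":0,"dy":0,"dz":-14,"hand":1},{"ax":0,"ay":0,"az":-0.15,"dx":0,"dy":0,"dz":-19,"hand":1},{"ax":0,"ay":0,"az":-0.3,"dx":0,"dy":0,"dz":-24,"hand":1},{"ax":0,"ay":0,"az":-0.45,"dx":2.5,"dy":-1.7,"dz":-26.8,"hand":1},{"ax":0,"ay":0,"az":-0.81,"dx":29.5,"dy":-20.3,"dz":-26.8,"hand":1},{"ax":0,"ay":0,"az":-0.81,"dx":29.5,"dy":-20.3,"dz":-26.8,"hand":1},{"ax":0,"ay":0,"az":-0.81,"dx":29.5,"dy":-20.3,"dz":-26.8,"hand":1},{"ax":0,"ay":0,"az":-0.81,"dx":29.5,"dy":-20.3,"dz":-26.8,"hand":1}]}}

```text
clock: 41.05
eef_pos: [520.1, 5.8, 329.2]
tool_rot: [-3.141, -0.001, 1.365]
force: [0.9, -0.9, -2.8]
width: 14.7
gripper_force: 59.6
```

```bash
python3 -c "
from h import *
rel(572.3,120.8,330,1.364)"
```

```text
t 41.0 d [12.33  2.76 -0.07] a [-0.    -0.001  0.001] yaw 1.364
```

Request:
{"name": "send_rows", "arguments": {"series": [{"ax":0,"ay":0,"az":0,"dx":5,"dy":1.1,"dz":0,"hand":1},{"ax":0,"ay":0,"az":0,"dx":9,"dy":2,"dz":0,"hand":1},{"ax":0,"ay":0,"az":0,"dx":12,"dy":2.7,"dz":0,"hand":1},{"ax":0,"ay":0,"az":0,"dx":12.1,"dy":2.7,"dz":1,"hand":1},{"ax":0,"ay":0,"az":0,"dx":12.1,"dy":2.7,"dz":4,"hand":1},{"ax":0,"ay":0,"az":0,"dx":12.1,"dy":2.7,"dz":5,"hand":1},{"ax":0,"ay":0,"az":0,"dx":12.1,"dy":2.7,"dz":5,"hand":1},{"ax":0,"ay":0,"az":0,"dx":12.1,"dy":2.7,"dz":5,"hand":1},{"ax":0,"ay":0,"az":0,"dx":12.1,"dy":2.7,"dz":5,"hand":1},{"ax":0,"ay":0,"az":0,"dx":12.1,"dy":2.7,"dz":5,"hand":1}]}}

```text
clock: 42.05
eef_pos: [572.2, 116.5, 280.1]
tool_rot: [3.14, -0.001, 1.363]
force: [-0.2, 0.2, -2.1]
width: 14.7
gripper_force: 59.5
```

```bash
python3 -c "
from h import *
rel(572.3,120.8,82.2,1.364)"
```

```text
t 42.0 d [ 0.4  -0.11 19.8 ] a [ 0.002 -0.001 -0.001] yaw 1.364
```

Request:
{"name": "send_rows", "arguments": {"series": [{"ax":0,"ay":0,"az":0,"dx":0.35,"dy":-0.1,"dz":0,"hand":1},{"ax":0,"ay":0,"az":0,"dx":0.35,"dy":-0.1,"dz":4,"hand":1},{"ax":0,"ay":0,"az":0,"dx":0.35,"dy":-0.1,"dz":8,"hand":1},{"ax":0,"ay":0,"az":0,"dx":0.35,"dy":-0.1,"dz":12,"hand":1},{"ax":0,"ay":0,"az":0,"dx":0.35,"dy":-0.1,"dz":15,"hand":1},{"ax":0,"ay":0,"az":0,"dx":0.35,"dy":-0.1,"dz":17,"hand":1},{"ax":0,"ay":0,"az":0,"dx":0.35,"dy":-0.1,"dz":18,"hand":1},{"ax":0,"ay":0,"az":0,"dx":0.35,"dy":-0.1,"dz":18,"hand":1},{"ax":0,"ay":0,"az":0,"dx":0.35,"dy":-0.1,"dz":18,"hand":1},{"ax":0,"ay":0,"az":0,"dx":0.35,"dy":-0.1,"dz":18,"hand":1}]}}

```text
clock: 43.05
eef_pos: [572.5, 120.5, 100.4]
tool_rot: [3.139, -0.001, 1.364]
force: [-0.0, 0.4, -2.1]
width: 14.5
gripper_force: 59.6
```

```bash
python3 -c "
from h import *
rel(572.3,120.8,82.2,1.364)"
```

```text
t 43.0 d [ 0.02 -0.03  1.82] a [ 0.003 -0.001 -0.   ] yaw 1.364
```

Request:
{"name": "send_rows", "arguments": {"series": [{"ax":0,"ay":0,"az":0,"dx":0,"dy":0,"dz":0.7,"hand":1},{"ax":0,"ay":0,"az":0,"dx":0,"dy":0,"dz":1.3,"hand":1},{"ax":0,"ay":0,"az":0,"dx":0,"dy":0,"dz":1.7,"hand":1},{"ax":0,"ay":0,"az":0,"dx":0,"dy":0,"dz":1.9,"hand":1},{"ax":0,"ay":0,"az":0,"dx":0,"dy":0,"dz":1.9,"hand":1},{"ax":0,"ay":0,"az":0,"dx":0,"dy":0,"dz":1.9,"hand":1}]}}

```text
clock: 43.65
eef_pos: [572.7, 120.1, 82.2]
tool_rot: [3.139, -0.001, 1.364]
force: [-2.5, -0.5, 15.5]
width: 14.8
gripper_force: 62.2
```

Request:
{"name": "send_rows", "arguments": {"series": [{"ax":0,"ay":0,"az":0,"dx":0,"dy":0,"dz":0,"hand":0.4},{"ax":0,"ay":0,"az":0,"dx":0,"dy":0,"dz":0,"hand":0.4},{"ax":0,"ay":0,"az":0,"dx":0,"dy":0,"dz":0,"hand":0.4},{"ax":0,"ay":0,"az":0,"dx":0,"dy":0,"dz":-2,"hand":0.4},{"ax":0,"ay":0,"az":0,"dx":0,"dy":0,"dz":-6,"hand":0.4},{"ax":0,"ay":0,"az":0,"dx":0,"dy":0,"dz":-11,"hand":0.4},{"ax":0,"ay":0,"az":0,"dx":0,"dy":0,"dz":-14,"hand":0.4},{"ax":0,"ay":0,"az":0,"dx":0,"dy":0,"dz":-14,"hand":0.4},{"ax":0,"ay":0,"az":0,"dx":0,"dy":0,"dz":-14,"hand":0.4},{"ax":0,"ay":0,"az":0,"dx":0,"dy":0,"dz":-14,"hand":0.4}]}}

```text
clock: 44.65
eef_pos: [570.2, 120.4, 218.5]
tool_rot: [-3.139, 0.001, 1.364]
force: [-0.4, -0.6, -0.3]
width: 51.4
gripper_force: 0.0
```

```bash
python3 look.py 573 121 1.364 wE3 20; python3 -c "
from h import *
rel(594.6,229,220,.845,False)"
```

```text
bar [571.32 118.06   1.36] misfit 0.153 px [407. 288.] 2387
t 44.7 d [11.13  0.16 -0.19] a [-0.003  0.002  0.519] yaw 0.845
```

Fourth index, with the knob at yaw 0.845.

Request:
{"name": "send_rows", "arguments": {"series": [{"ax":0,"ay":0,"az":0.519,"dx":11.0,"dy":0,"dz":0,"hand":0.4},{"ax":0,"ay":0,"az":0.519,"dx":11.0,"dy":0,"dz":0,"hand":0.4},{"ax":0,"ay":0,"az":0.519,"dx":11.0,"dy":0,"dz":0,"hand":0.4},{"ax":0,"ay":0,"az":0.519,"dx":11.0,"dy":0,"dz":0,"hand":0.4},{"ax":0,"ay":0,"az":0.519,"dx":11.0,"dy":0,"dz":0,"hand":0.4},{"ax":0,"ay":0,"az":0.519,"dx":11.0,"dy":0,"dz":2,"hand":0.4},{"ax":0,"ay":0,"az":0.519,"dx":11.0,"dy":0,"dz":4,"hand":0.4},{"ax":0,"ay":0,"az":0.519,"dx":11.0,"dy":0,"dz":4,"hand":0.4},{"ax":0,"ay":0,"az":0.519,"dx":11.0,"dy":0,"dz":4,"hand":0.4},{"ax":0,"ay":0,"az":0.519,"dx":11.0,"dy":0,"dz":4,"hand":0.4}]}}

```text
clock: 45.7
eef_pos: [594.6, 227.6, 180.9]
tool_rot: [3.141, -0.001, 0.845]
force: [-0.1, -0.6, -0.5]
width: 51.0
gripper_force: 0.0
```

```bash
python3 -c "
from h import *
rel(594.6,229,137,.845,False)"
```

```text
t 45.7 d [ 0.1  -0.1   4.39] a [ 0.001 -0.001 -0.   ] yaw 0.845
```

Request:
{"name": "send_rows", "arguments": {"series": [{"ax":0,"ay":0,"az":0,"dx":0.1,"dy":-0.1,"dz":2.5,"hand":0.4},{"ax":0,"ay":0,"az":0,"dx":0.1,"dy":-0.1,"dz":4,"hand":0.4},{"ax":0,"ay":0,"az":0,"dx":0.1,"dy":-0.1,"dz":4.4,"hand":0.4},{"ax":0,"ay":0,"az":0,"dx":0.1,"dy":-0.1,"dz":4.4,"hand":0.4},{"ax":0,"ay":0,"az":0,"dx":0.1,"dy":-0.1,"dz":4.4,"hand":1},{"ax":0,"ay":0,"az":0,"dx":0.1,"dy":-0.1,"dz":4.4,"hand":1},{"ax":0,"ay":0,"az":0,"dx":0.1,"dy":-0.1,"dz":4.4,"hand":1},{"ax":0,"ay":0,"az":0,"dx":0.1,"dy":-0.1,"dz":4.4,"hand":1},{"ax":0,"ay":0,"az":0,"dx":0.1,"dy":-0.1,"dz":4.4,"hand":1}]}}

```text
clock: 46.6
eef_pos: [594.9, 229.2, 137.1]
tool_rot: [3.14, -0.002, 0.845]
force: [0.9, -1.4, 5.7]
width: 15.1
gripper_force: 59.9
```

Request:
{"name": "send_rows", "arguments": {"series": [{"ax":0,"ay":0,"az":-0.1,"dx":0,"dy":0,"dz":0,"hand":1},{"ax":0,"ay":0,"az":-0.22,"dx":0,"dy":0,"dz":0,"hand":1},{"ax":0,"ay":0,"az":-0.34,"dx":0,"dy":0,"dz":0,"hand":1},{"ax":0,"ay":0,"az":-0.46,"dx":0,"dy":0,"dz":0,"hand":1},{"ax":0,"ay":0,"az":-0.58,"dx":0,"dy":0,"dz":0,"hand":1},{"ax":0,"ay":0,"az":-0.7,"dx":0,"dy":0,"dz":0,"hand":1},{"ax":0,"ay":0,"az":-0.82,"dx":0,"dy":0,"dz":0,"hand":1},{"ax":0,"ay":0,"az":-0.94,"dx":0,"dy":0,"dz":0,"hand":1},{"ax":0,"ay":0,"az":-1.05,"dx":0,"dy":0,"dz":0,"hand":1},{"ax":0,"ay":0,"az":-1.05,"dx":0,"dy":0,"dz":0,"hand":1}]}}

```text
clock: 47.6
eef_pos: [594.5, 229.2, 137.0]
tool_rot: [3.14, -0.0, 1.897]
force: [0.0, -1.5, 6.6]
width: 15.0
gripper_force: 60.6
```

Request:
{"name": "send_rows", "arguments": {"series": [{"ax":0,"ay":0,"az":0,"dx":0,"dy":0,"dz":0,"hand":1},{"ax":0,"ay":0,"az":0,"dx":0,"dy":0,"dz":0,"hand":0.4},{"ax":0,"ay":0,"az":0,"dx":0,"dy":0,"dz":0,"hand":0.4},{"ax":0,"ay":0,"az":0,"dx":0,"dy":0,"dz":0,"hand":0.4},{"ax":0,"ay":0,"az":0,"dx":0,"dy":0,"dz":-5,"hand":0.4},{"ax":0,"ay":0,"az":0,"dx":0,"dy":0,"dz":-10,"hand":0.4},{"ax":0,"ay":0,"az":0,"dx":0,"dy":0,"dz":-15,"hand":0.4},{"ax":0,"ay":0,"az":0,"dx":0,"dy":0,"dz":-18,"hand":0.4},{"ax":0,"ay":0,"az":0,"dx":0,"dy":0,"dz":-18,"hand":0.4},{"ax":0,"ay":0,"az":0,"dx":0,"dy":0,"dz":-18,"hand":0.4}]}}

```text
clock: 48.6
eef_pos: [593.7, 229.6, 316.2]
tool_rot: [3.141, -0.0, 1.895]
force: [0.6, 0.6, -1.2]
width: 51.2
gripper_force: 0.0
```

```bash
python3 - <<'E'
from fit import *
im=pic('top','top4',crop=(75,130,555,400),scale=1.6)
for b in boards(im): print(*b)
im=get_image('side')
for b in boards(im): print(*b)
rel(421,-355,320,.355)
E
```

```text
[ 4.2171e+02 -3.5459e+02  3.9000e-01] 0.121 [447. 273.] 333
[380.95 -90.68  -1.07] 0.656 [329. 304.] 625
[ 410.71 -106.22    0.77] 0.522 [264. 253.] 562
[ 4.1962e+02 -3.5523e+02  3.2000e-01] 0.19 [181. 331.] 510
[ 691.46 -358.03   -1.24] 0.749 [291. 434.] 112
t 48.7 d [-49.91 -34.91  -0.46] a [-0.003  0.002  1.54 ] yaw 0.355
```

View pics/top4.png

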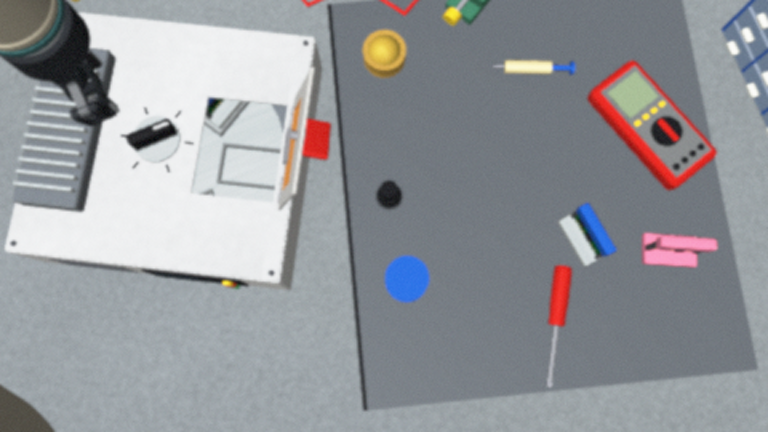

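The top view shows an empty nest under the opening (about 250,165) and one board left at (588,233). Fetch board D.

Request:
{"name": "send_rows", "arguments": {"series": [{"ax":0,"ay":0,"az":1.54,"dx":-49.9,"dy":-34.9,"dz":-0.4,"hand":0.3},{"ax":0,"ay":0,"az":1.54,"dx":-49.9,"dy":-34.9,"dz":-0.4,"hand":0.3},{"ax":0,"ay":0,"az":1.54,"dx":-49.9,"dy":-34.9,"dz":-0.4,"hand":0.3},{"ax":0,"ay":0,"az":1.54,"dx":-49.9,"dy":-34.9,"dz":-0.4,"hand":0.3},{"ax":0,"ay":0,"az":1.54,"dx":-49.9,"dy":-34.9,"dz":-0.4,"hand":0.3},{"ax":0,"ay":0,"az":1.54,"dx":-49.9,"dy":-34.9,"dz":-0.4,"hand":0.3},{"ax":0,"ay":0,"az":1.54,"dx":-49.9,"dy":-34.9,"dz":-0.4,"hand":0.3},{"ax":0,"ay":0,"az":1.54,"dx":-49.9,"dy":-34.9,"dz":-0.4,"hand":0.3},{"ax":0,"ay":0,"az":1.54,"dx":-49.9,"dy":-34.9,"dz":-0.4,"hand":0.3},{"ax":0,"ay":0,"az":1.54,"dx":-49.9,"dy":-34.9,"dz":-0.4,"hand":0.3}]}}

```text
clock: 49.7
eef_pos: [451.3, -251.3, 318.0]
tool_rot: [-3.14, 0.002, 0.389]
force: [1.5, -0.2, -0.2]
width: 59.9
gripper_force: 0.0
```

```bash
python3 -c "
from h import *
rel(421,-355,200,.37)"
```

```text
t 49.7 d [-6.72  8.47 11.8 ] a [-0.002  0.002  0.019] yaw 0.37
```

Request:
{"name": "send_rows", "arguments": {"series": [{"ax":0,"ay":0,"az":0.02,"dx":-3,"dy":4,"dz":0,"hand":0.3},{"ax":0,"ay":0,"az":0.02,"dx":-6.5,"dy":8.2,"dz":2,"hand":0.3},{"ax":0,"ay":0,"az":0.02,"dx":-6.5,"dy":8.2,"dz":6,"hand":0.3},{"ax":0,"ay":0,"az":0.02,"dx":-6.5,"dy":8.2,"dz":10,"hand":0.3},{"ax":0,"ay":0,"az":0.02,"dx":-6.5,"dy":8.2,"dz":11.8,"hand":0.3},{"ax":0,"ay":0,"az":0.02,"dx":-6.5,"dy":8.2,"dz":11.8,"hand":0.3},{"ax":0,"ay":0,"az":0.02,"dx":-6.5,"dy":8.2,"dz":11.8,"hand":0.3},{"ax":0,"ay":0,"az":0.02,"dx":-6.5,"dy":8.2,"dz":11.8,"hand":0.3},{"ax":0,"ay":0,"az":0.02,"dx":-6.5,"dy":8.2,"dz":11.8,"hand":0.3}]}}

```text
clock: 50.6
eef_pos: [424.9, -351.4, 202.5]
tool_rot: [3.14, -0.001, 0.375]
force: [0.3, 0.1, 0.2]
width: 59.8
gripper_force: 0.0
```

```bash
python3 look.py 421 -355 .37 wD
```

```text
bar [ 4.2081e+02 -3.5378e+02  3.8000e-01] misfit 0.119 px [405. 293.] 2398
t 50.6 d [-0.48  0.07 14.54] a [ 0.002 -0.001 -0.008] yaw 0.384
```

Request:
{"name": "send_rows", "arguments": {"series": [{"ax":0,"ay":0,"az":-0.01,"dx":-0.45,"dy":0.1,"dz":4,"hand":0.3},{"ax":0,"ay":0,"az":-0.01,"dx":-0.45,"dy":0.1,"dz":9,"hand":0.3},{"ax":0,"ay":0,"az":-0.01,"dx":-0.45,"dy":0.1,"dz":13,"hand":0.3},{"ax":0,"ay":0,"az":-0.01,"dx":-0.45,"dy":0.1,"dz":14,"hand":0.3},{"ax":0,"ay":0,"az":-0.01,"dx":-0.45,"dy":0.1,"dz":14,"hand":0.3},{"ax":0,"ay":0,"az":-0.01,"dx":-0.45,"dy":0.1,"dz":14,"hand":0.3},{"ax":0,"ay":0,"az":-0.01,"dx":-0.45,"dy":0.1,"dz":14,"hand":1},{"ax":0,"ay":0,"az":-0.01,"dx":-0.45,"dy":0.1,"dz":14,"hand":1},{"ax":0,"ay":0,"az":-0.01,"dx":-0.45,"dy":0.1,"dz":14,"hand":1},{"ax":0,"ay":0,"az":-0.01,"dx":-0.45,"dy":0.1,"dz":14,"hand":1}]}}

```text
clock: 51.65
eef_pos: [421.3, -354.2, 62.5]
tool_rot: [3.139, -0.001, 0.385]
force: [0.2, -0.3, 7.9]
width: 14.8
gripper_force: 59.7
```

Request:
{"name": "send_rows", "arguments": {"series": [{"ax":0,"ay":0,"az":0,"dx":0,"dy":0,"dz":0,"hand":1},{"ax":0,"ay":0,"az":0,"dx":0,"dy":0,"dz":0,"hand":1},{"ax":0,"ay":0,"az":0,"dx":0,"dy":0,"dz":0,"hand":1}]}}

```text
clock: 51.95
eef_pos: [421.3, -354.2, 62.5]
tool_rot: [3.14, -0.001, 0.385]
force: [0.7, 0.4, 7.8]
width: 14.4
gripper_force: 59.7
```

```bash
python3 grip.py 420.8 -353.8 .38
```

```text
TCP [ 421.3 -354.2   62.5] yaw 0.385 bar offset along tool x -0.3
bay TCP [572.3 120.8]
t 52.0 d [ 31.87 -38.3  -26.78] a [ 0.003 -0.    -0.979] yaw 1.364
```

Request:
{"name": "send_rows", "arguments": {"series": [{"ax":0,"ay":0,"az":0,"dx":0,"dy":0,"dz":-4,"hand":1},{"ax":0,"ay":0,"az":0,"dx":0,"dy":0,"dz":-9,"hand":1},{"ax":0,"ay":0,"az":0,"dx":0,"dy":0,"dz":-14,"hand":1},{"ax":0,"ay":0,"az":-0.15,"dx":0,"dy":0,"dz":-19,"hand":1},{"ax":0,"ay":0,"az":-0.3,"dx":0,"dy":0,"dz":-24,"hand":1},{"ax":0,"ay":0,"az":-0.45,"dx":2.5,"dy":-3,"dz":-26.8,"hand":1},{"ax":0,"ay":0,"az":-0.98,"dx":31.9,"dy":-38.3,"dz":-26.8,"hand":1},{"ax":0,"ay":0,"az":-0.98,"dx":31.9,"dy":-38.3,"dz":-26.8,"hand":1},{"ax":0,"ay":0,"az":-0.98,"dx":31.9,"dy":-38.3,"dz":-26.8,"hand":1},{"ax":0,"ay":0,"az":-0.98,"dx":31.9,"dy":-38.3,"dz":-26.8,"hand":1}]}}

```text
clock: 52.95
eef_pos: [492.9, -123.7, 329.4]
tool_rot: [-3.141, -0.0, 1.369]
force: [1.4, -0.3, -2.2]
width: 14.9
gripper_force: 59.5
```

```bash
python3 -c "
from h import *
rel(572.3,120.8,330,1.364)"
```

```text
t 53.0 d [25.55  2.88 -0.05] a [-0.    -0.     0.005] yaw 1.364
```

Request:
{"name": "send_rows", "arguments": {"series": [{"ax":0,"ay":0,"az":0,"dx":5,"dy":0.6,"dz":0,"hand":1},{"ax":0,"ay":0,"az":0,"dx":10,"dy":1.2,"dz":0,"hand":1},{"ax":0,"ay":0,"az":0,"dx":15,"dy":1.8,"dz":0,"hand":1},{"ax":0,"ay":0,"az":0,"dx":20,"dy":2.4,"dz":0,"hand":1},{"ax":0,"ay":0,"az":0,"dx":24,"dy":2.8,"dz":0,"hand":1},{"ax":0,"ay":0,"az":0,"dx":25.3,"dy":2.8,"dz":1,"hand":1},{"ax":0,"ay":0,"az":0,"dx":25.3,"dy":2.8,"dz":4,"hand":1},{"ax":0,"ay":0,"az":0,"dx":25.3,"dy":2.8,"dz":5,"hand":1},{"ax":0,"ay":0,"az":0,"dx":25.3,"dy":2.8,"dz":5,"hand":1},{"ax":0,"ay":0,"az":0,"dx":25.3,"dy":2.8,"dz":5,"hand":1}]}}

```text
clock: 53.95
eef_pos: [572.7, 115.1, 280.0]
tool_rot: [3.141, 0.0, 1.363]
force: [1.3, -0.0, -0.6]
width: 14.9
gripper_force: 59.4
```

```bash
python3 -c "
from h import *
rel(572.3,120.8,82.5,1.364)"
```

```text
t 54.0 d [ 0.56 -0.17 19.75] a [ 0.001  0.    -0.001] yaw 1.364
```

Request:
{"name": "send_rows", "arguments": {"series": [{"ax":0,"ay":0,"az":0,"dx":0.5,"dy":-0.15,"dz":0,"hand":1},{"ax":0,"ay":0,"az":0,"dx":0.5,"dy":-0.15,"dz":4,"hand":1},{"ax":0,"ay":0,"az":0,"dx":0.5,"dy":-0.15,"dz":8,"hand":1},{"ax":0,"ay":0,"az":0,"dx":0.5,"dy":-0.15,"dz":12,"hand":1},{"ax":0,"ay":0,"az":0,"dx":0.5,"dy":-0.15,"dz":15,"hand":1},{"ax":0,"ay":0,"az":0,"dx":0.5,"dy":-0.15,"dz":17,"hand":1},{"ax":0,"ay":0,"az":0,"dx":0.5,"dy":-0.15,"dz":18,"hand":1},{"ax":0,"ay":0,"az":0,"dx":0.5,"dy":-0.15,"dz":18,"hand":1},{"ax":0,"ay":0,"az":0,"dx":0.5,"dy":-0.15,"dz":18,"hand":1},{"ax":0,"ay":0,"az":0,"dx":0.5,"dy":-0.15,"dz":18,"hand":1}]}}

```text
clock: 54.95
eef_pos: [573.2, 121.5, 100.8]
tool_rot: [3.139, -0.001, 1.365]
force: [-0.1, -0.8, -1.8]
width: 14.7
gripper_force: 59.5
```

```bash
python3 -c "
from h import *
rel(572.3,120.8,82.5,1.364)"
```

```text
t 55.0 d [-0.09 -0.07  1.83] a [ 0.003 -0.001  0.001] yaw 1.364
```

Request:
{"name": "send_rows", "arguments": {"series": [{"ax":0,"ay":0,"az":0,"dx":-0.1,"dy":0,"dz":0.7,"hand":1},{"ax":0,"ay":0,"az":0,"dx":-0.1,"dy":0,"dz":1.3,"hand":1},{"ax":0,"ay":0,"az":0,"dx":-0.1,"dy":0,"dz":1.7,"hand":1},{"ax":0,"ay":0,"az":0,"dx":-0.1,"dy":0,"dz":1.9,"hand":1},{"ax":0,"ay":0,"az":0,"dx":-0.1,"dy":0,"dz":1.9,"hand":1},{"ax":0,"ay":0,"az":0,"dx":-0.1,"dy":0,"dz":1.9,"hand":1}]}}

```text
clock: 55.55
eef_pos: [573.1, 120.0, 82.5]
tool_rot: [3.139, -0.001, 1.365]
force: [-1.2, -1.5, 14.6]
width: 14.3
gripper_force: 62.0
```

Request:
{"name": "send_rows", "arguments": {"series": [{"ax":0,"ay":0,"az":0,"dx":0,"dy":0,"dz":0,"hand":0.4},{"ax":0,"ay":0,"az":0,"dx":0,"dy":0,"dz":0,"hand":0.4},{"ax":0,"ay":0,"az":0,"dx":0,"dy":0,"dz":0,"hand":0.4},{"ax":0,"ay":0,"az":0,"dx":0,"dy":0,"dz":-2,"hand":0.4},{"ax":0,"ay":0,"az":0,"dx":0,"dy":0,"dz":-6,"hand":0.4},{"ax":0,"ay":0,"az":0,"dx":0,"dy":0,"dz":-11,"hand":0.4},{"ax":0,"ay":0,"az":0,"dx":0,"dy":0,"dz":-16,"hand":0.4},{"ax":0,"ay":0,"az":0,"dx":0,"dy":0,"dz":-20,"hand":0.4},{"ax":0,"ay":0,"az":0,"dx":0,"dy":0,"dz":-20,"hand":0.4},{"ax":0,"ay":0,"az":0,"dx":0,"dy":0,"dz":-20,"hand":0.4}]}}

```text
clock: 56.55
eef_pos: [571.9, 120.5, 280.8]
tool_rot: [3.14, -0.001, 1.365]
force: [-1.4, 0.7, -0.2]
width: 51.4
gripper_force: 0.0
```

```bash
python3 look.py 573 121 1.364 wD3 20; python3 -c "
from h import *
pic('side','side5',crop=(240,100,640,400),scale=2)
print(read_state()['qpos'].round(2))"
```

```text
bar [572.58 117.27   1.36] misfit 0.174 px [404. 264.] 1567
[-0.52  0.51  0.42  1.66 -0.23  1.03 -0.24]
```

View pics/wD3.png

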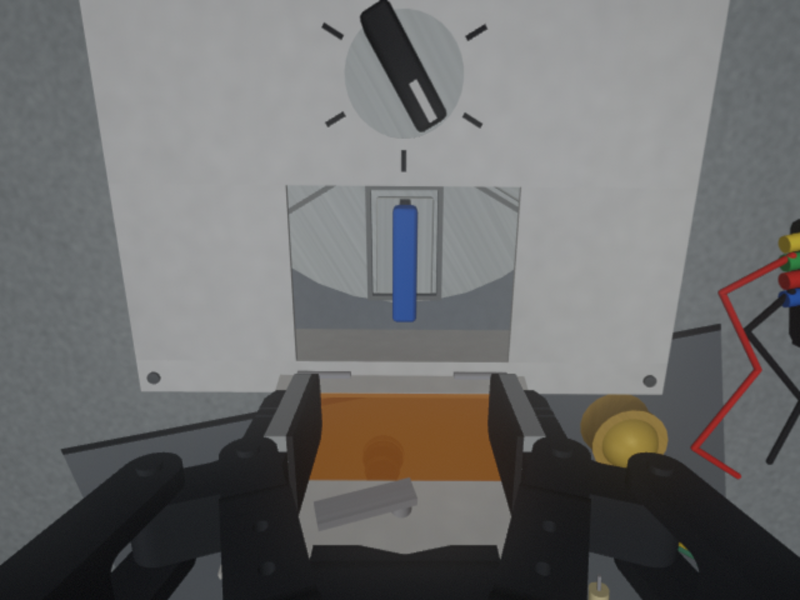

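View pics/side5.png

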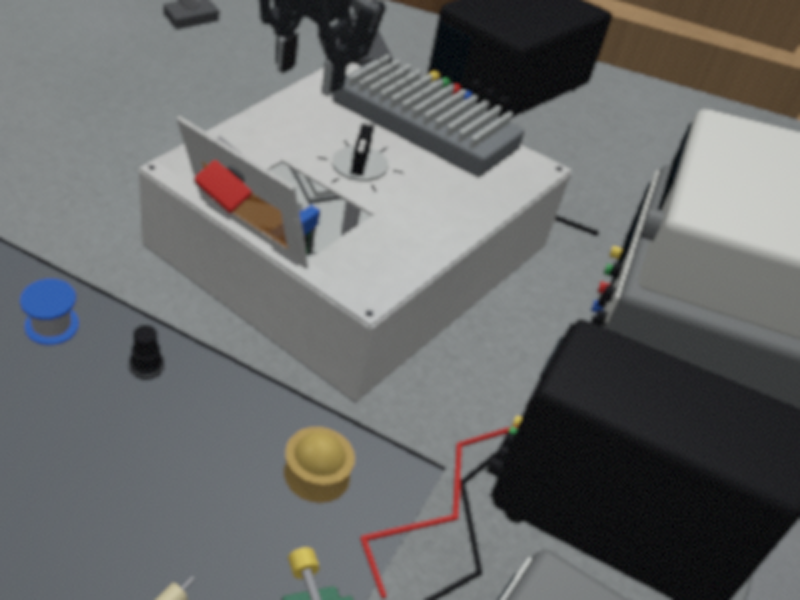

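All five boards are seated, with the last at (392–417, 203–321). The hatch tongue at (317,514)–(416,490) looks slightly turned, so I measure its angle and the hatch angle from the plate geometry.

```bash
python3 - <<'E'
from h import *
from scipy.optimize import least_squares
ax=np.array([594.6,228.9]); yw=-.207; c,s=np.cos(yw),np.sin(yw)
def W(p): return np.array([ax[0]+c*p[0]-s*p[1],ax[1]+s*p[0]+c*p[1],p[2]])
def plate(u,l,off,th): # l from hinge along plate, off outward from outer face
    # closed: plate points +y, normal +z ; opens about x
    return W([u,-178+l*np.cos(th)-off*np.sin(th),126.5+l*np.sin(th)+off*np.cos(th)])
for fn,free,tong in(('w1',[(254,497),(548,497)],[(333,448),(415,432)]),('wD3',None,[(317,514),(415.5,490)])):
    im=dict(np.load('pics/'+fn+'.npz'))
    if free:
        r=least_squares(lambda t:np.concatenate([proj(im,plate(x,128,-2,t[0]))*1.25-q for x,q in zip((-78,78),free)]),[2.0]); th=r.x[0]; print('hatch',th,r.fun)
    ends=[least_squares(lambda v:proj(im,plate(v[0],v[1],-8,th))*1.25-np.array(q),[0,90]).x for q in tong]
    print(fn,np.round(ends,1),np.arctan2(*(ends[1]-ends[0])[::-1]))
E
```

```text
hatch 1.866800381440857 [-0.40981646  0.41083001  4.92241178  0.95684632]
w1 [[-39.4 100.7]
 [  6.7  89. ]] -0.24836810760292719
wD3 [[-39.5 102. ]
 [  6.7  89.1]] -0.2718830925356872
```

The tongue is at about 0.26 rad (below 0.4) and the hatch is at about 1.87 rad. With the fingers closed I go over the hatch to its outer side, beside the wing (housing x −55).

Request:
{"name": "send_rows", "arguments": {"series": [{"ax":0,"ay":0,"az":0,"dx":0,"dy":-2,"dz":-4,"hand":1},{"ax":0,"ay":0,"az":0,"dx":0,"dy":-5.5,"dz":-6,"hand":1},{"ax":0,"ay":0,"az":0,"dx":-4,"dy":-5.5,"dz":-6,"hand":1},{"ax":0,"ay":0,"az":0,"dx":-9,"dy":-5.5,"dz":-6,"hand":1},{"ax":0,"ay":0,"az":0,"dx":-14,"dy":-5.5,"dz":-6,"hand":1},{"ax":0,"ay":0,"az":0,"dx":-18,"dy":-5.5,"dz":-6,"hand":1},{"ax":0,"ay":0,"az":0,"dx":-18,"dy":-5.5,"dz":-6,"hand":1},{"ax":0,"ay":0,"az":0,"dx":-18,"dy":-5.5,"dz":-6,"hand":1},{"ax":0,"ay":0,"az":0,"dx":-18,"dy":-5.5,"dz":-6,"hand":1},{"ax":0,"ay":0,"az":0,"dx":-18,"dy":-5.5,"dz":-6,"hand":1}]}}

```text
clock: 57.65
eef_pos: [481.2, -43.0, 339.5]
tool_rot: [-3.14, -0.0, 1.368]
force: [-0.5, -0.6, 0.4]
width: -0.2
gripper_force: 0.0
```

```bash
cat > hs.py <<'E'
from h import *
ax=np.array([594.6,228.9]); yw=-.207; c,s=np.cos(yw),np.sin(yw)
def W(u,y,z): return np.array([ax[0]+c*u-s*y,ax[1]+s*u+c*y,z])
def where():
    S=read_state(); d=S['eef_pos'][:2]-ax
    print('t %.1f'%S['clock'],'housing u,y,z',round(c*d[0]+s*d[1],1),round(-s*d[0]+c*d[1],1),S['eef_pos'][2].round(1),'rot',S['tool_rot'].round(3),'F',S['force'].round(1))
E
python3 -c "
from hs import *
where()"
```

```text
t 57.6 housing u,y,z -55.1 -289.4 339.5 rot [-3.14  -0.     1.368] F [-0.5 -0.6  0.4]
```

Request:
{"name": "send_rows", "arguments": {"series": [{"ax":0,"ay":0,"az":0,"dx":0,"dy":0,"dz":4.5,"hand":1},{"ax":0,"ay":0,"az":0,"dx":0,"dy":0,"dz":9,"hand":1},{"ax":0,"ay":0,"az":0,"dx":0,"dy":0,"dz":12.7,"hand":1},{"ax":0,"ay":0,"az":0,"dx":0,"dy":0,"dz":12.7,"hand":1},{"ax":0,"ay":0,"az":0,"dx":2,"dy":0,"dz":12.7,"hand":1},{"ax":0,"ay":0,"az":0,"dx":4,"dy":0,"dz":12.7,"hand":1},{"ax":0,"ay":0,"az":0,"dx":5.5,"dy":0,"dz":12.7,"hand":1},{"ax":0,"ay":0,"az":0,"dx":7,"dy":0,"dz":12.7,"hand":1},{"ax":0,"ay":0,"az":0,"dx":8.5,"dy":0,"dz":12.7,"hand":1},{"ax":0,"ay":0,"az":0,"dx":9.8,"dy":0,"dz":12.7,"hand":1}]}}

```text
clock: 58.65
eef_pos: [502.3, 51.8, 215.3]
tool_rot: [3.139, -0.001, 1.365]
force: [-3.0, -1.7, 14.0]
width: 0.0
gripper_force: 1.2
```

```bash
python3 -c "
from hs import *
where()"
```

```text
t 58.6 housing u,y,z -54.0 -192.3 215.3 rot [ 3.139e+00 -1.000e-03  1.365e+00] F [-3.  -1.7 14. ]
```

```bash
python3 -c "
from h import *
pic('side','side6',crop=(250,80,530,290),scale=2.8)"
```

```text
(no output)
```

View pics/side6.png

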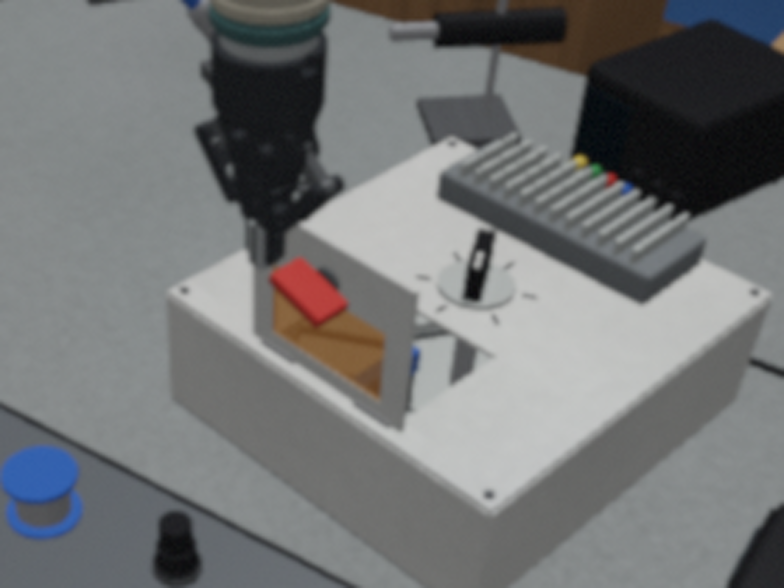

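The finger is outside the plate, beside the red wing, and the hatch is near vertical. I raise slightly to ease the vertical load and continue over the arc.

Request:
{"name": "send_rows", "arguments": {"series": [{"ax":0,"ay":0,"az":0,"dx":-0.3,"dy":0,"dz":-1,"hand":1},{"ax":0,"ay":0,"az":0,"dx":0,"dy":0,"dz":-1.4,"hand":1},{"ax":0,"ay":0,"az":0,"dx":1.4,"dy":0,"dz":-1.4,"hand":1},{"ax":0,"ay":0,"az":0,"dx":2.8,"dy":0,"dz":-1.3,"hand":1},{"ax":0,"ay":0,"az":0,"dx":4,"dy":0,"dz":-0.8,"hand":1},{"ax":0,"ay":0,"az":0,"dx":5.2,"dy":0,"dz":0,"hand":1},{"ax":0,"ay":0,"az":0,"dx":6.2,"dy":0,"dz":0.8,"hand":1},{"ax":0,"ay":0,"az":0,"dx":7.1,"dy":0,"dz":1.8,"hand":1},{"ax":0,"ay":0,"az":0,"dx":7.1,"dy":0,"dz":1.8,"hand":1}]}}

```text
clock: 59.6
eef_pos: [514.4, 122.7, 193.2]
tool_rot: [-3.138, 0.001, 1.367]
force: [0.7, 0.1, -0.5]
width: -0.0
gripper_force: 0.0
```

```bash
python3 -c "
from hs import *
where()"
```

```text
t 59.6 housing u,y,z -56.7 -120.4 193.2 rot [-3.138e+00  1.000e-03  1.367e+00] F [ 0.7  0.1 -0.5]
```

Request:
{"name": "send_rows", "arguments": {"series": [{"ax":0,"ay":0,"az":0,"dx":0.8,"dy":0,"dz":0.9,"hand":1},{"ax":0,"ay":0,"az":0,"dx":1.4,"dy":0,"dz":1.9,"hand":1},{"ax":0,"ay":0,"az":0,"dx":1.8,"dy":0,"dz":3.1,"hand":1},{"ax":0,"ay":0,"az":0,"dx":2.2,"dy":0,"dz":4.3,"hand":1},{"ax":0,"ay":0,"az":0,"dx":2.3,"dy":0,"dz":5.2,"hand":1},{"ax":0,"ay":0,"az":0,"dx":2.3,"dy":0,"dz":5.9,"hand":1},{"ax":0,"ay":0,"az":0,"dx":2.3,"dy":0,"dz":6.2,"hand":1},{"ax":0,"ay":0,"az":0,"dx":2.3,"dy":0,"dz":6.4,"hand":1},{"ax":0,"ay":0,"az":0,"dx":2.3,"dy":0,"dz":6.4,"hand":1}]}}

```text
clock: 60.5
eef_pos: [520.3, 143.0, 131.2]
tool_rot: [-3.142, 0.0, 1.364]
force: [-0.1, 0.5, 0.5]
width: 0.4
gripper_force: 0.0
```

```bash
python3 -c "
from hs import *
where(); pic('side','side7',crop=(250,80,530,290),scale=2.8); pic('top','top7')"
```

```text
t 60.5 housing u,y,z -55.0 -99.3 131.2 rot [-3.142  0.     1.364] F [-0.1  0.5  0.5]
```

View pics/side7.png

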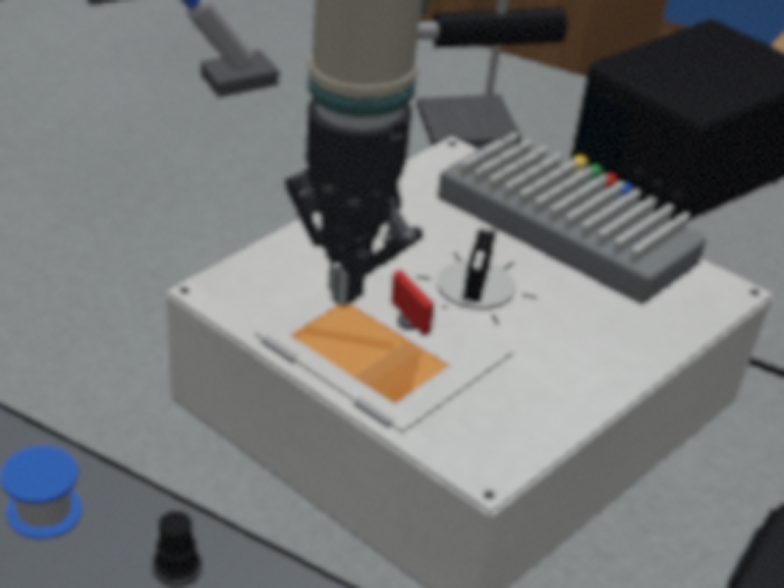

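The hatch now lies shut in the housing and the wing stands up at (410,300). Press down a little to be sure, then rise.

Request:
{"name": "send_rows", "arguments": {"series": [{"ax":0,"ay":0,"az":0,"dx":0,"dy":0,"dz":0.2,"hand":1},{"ax":0,"ay":0,"az":0,"dx":0,"dy":0,"dz":0.4,"hand":1},{"ax":0,"ay":0,"az":0,"dx":0,"dy":0,"dz":0.5,"hand":1},{"ax":0,"ay":0,"az":0,"dx":0,"dy":0,"dz":0.5,"hand":1},{"ax":0,"ay":0,"az":0,"dx":0,"dy":0,"dz":0.5,"hand":1}]}}

```text
clock: 61.1
eef_pos: [520.8, 143.4, 128.4]
tool_rot: [3.14, -0.002, 1.365]
force: [-3.9, -1.0, 18.3]
width: 0.1
gripper_force: 9.0
```

```bash
python3 -c "
from hs import *
where()"
```

```text
t 61.1 housing u,y,z -54.6 -98.9 128.4 rot [ 3.140e+00 -2.000e-03  1.365e+00] F [-3.9 -1.  18.3]
```

Shut: the plate stops at 128.4 mm with 18 N. Now over the wing knob.

Request:
{"name": "send_rows", "arguments": {"series": [{"ax":0,"ay":0,"az":0,"dx":0,"dy":0,"dz":-4,"hand":1},{"ax":0,"ay":0,"az":0,"dx":0,"dy":0,"dz":-8,"hand":0.4},{"ax":0,"ay":0,"az":-0.15,"dx":0,"dy":0,"dz":-9.2,"hand":0.4},{"ax":0,"ay":0,"az":-1.31,"dx":1.7,"dy":5.5,"dz":-9.2,"hand":0.4},{"ax":0,"ay":0,"az":-1.31,"dx":1.7,"dy":5.5,"dz":-9.2,"hand":0.4},{"ax":0,"ay":0,"az":-1.31,"dx":1.7,"dy":5.5,"dz":-9.2,"hand":0.4},{"ax":0,"ay":0,"az":-1.31,"dx":1.7,"dy":5.5,"dz":-9.2,"hand":0.4},{"ax":0,"ay":0,"az":-1.31,"dx":1.7,"dy":5.5,"dz":-9.2,"hand":0.4},{"ax":0,"ay":0,"az":-1.31,"dx":1.7,"dy":5.5,"dz":-9.2,"hand":0.4},{"ax":0,"ay":0,"az":-1.31,"dx":1.7,"dy":5.5,"dz":-9.2,"hand":0.4}]}}

```text
clock: 62.1
eef_pos: [577.6, 148.6, 218.2]
tool_rot: [-3.141, -0.0, 2.571]
force: [0.0, 0.2, 0.8]
width: 51.3
gripper_force: 0.0
```

Request:
{"name": "send_rows", "arguments": {"series": [{"ax":0,"ay":0,"az":-0.14,"dx":0,"dy":0,"dz":0,"hand":0.4},{"ax":0,"ay":0,"az":-0.14,"dx":0,"dy":0,"dz":0,"hand":0.4},{"ax":0,"ay":0,"az":-0.14,"dx":0,"dy":0,"dz":0,"hand":0.4},{"ax":0,"ay":0,"az":-0.14,"dx":0,"dy":0,"dz":0,"hand":0.4}]}}

```text
clock: 62.5
eef_pos: [577.6, 148.6, 218.2]
tool_rot: [-3.141, -0.0, 2.702]
force: [0.2, -0.4, 0.4]
width: 51.4
gripper_force: 0.0
```

```bash
python3 -c "
from hs import *
where(); P=W(0,-82,136); rel(P[0],P[1],136,2.675,False)
im=pic('wrist','wL',scale=1.25)
for u,y in((0,-82),): print((proj(im,W(u,y,164))*1.25).round())
for a in(-.26,): print([(proj(im,W(k*26*np.cos(a),-82+k*26*np.sin(a),164))*1.25).round() for k in(-1,1)])"
```

```text
t 62.5 housing u,y,z -0.1 -82.0 218.2 rot [-3.141 -0.     2.702] F [ 0.2 -0.4  0.4]
t 62.5 d [-0.01  0.01  8.22] a [-0.    -0.     0.027] yaw 2.675
[403. 331.]
[array([405., 270.]), array([401., 388.])]
```

View pics/wL.png

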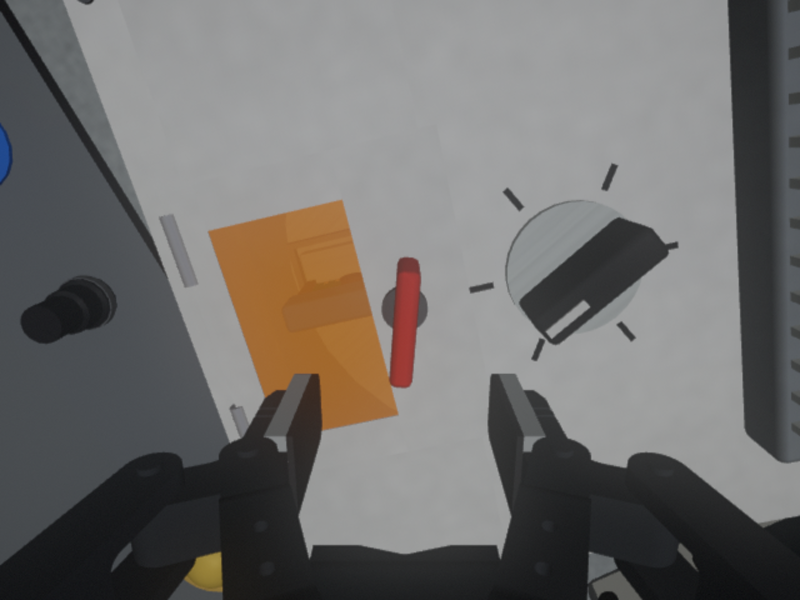

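The wing shows at (408,262)–(401,385), as predicted. Descend and grip it, then turn clockwise.

Request:
{"name": "send_rows", "arguments": {"series": [{"ax":0,"ay":0,"az":0.03,"dx":0,"dy":0,"dz":4,"hand":0.4},{"ax":0,"ay":0,"az":0.03,"dx":0,"dy":0,"dz":7,"hand":0.4},{"ax":0,"ay":0,"az":0.03,"dx":0,"dy":0,"dz":8,"hand":0.4},{"ax":0,"ay":0,"az":0.03,"dx":0,"dy":0,"dz":8,"hand":0.4},{"ax":0,"ay":0,"az":0.03,"dx":0,"dy":0,"dz":8,"hand":1},{"ax":0,"ay":0,"az":0.03,"dx":0,"dy":0,"dz":8,"hand":1},{"ax":0,"ay":0,"az":0.03,"dx":0,"dy":0,"dz":8,"hand":1},{"ax":0,"ay":0,"az":0.03,"dx":0,"dy":0,"dz":8,"hand":1},{"ax":0,"ay":0,"az":0.03,"dx":0,"dy":0,"dz":8,"hand":1}]}}

```text
clock: 63.45
eef_pos: [578.5, 148.2, 139.9]
tool_rot: [3.141, 0.002, 2.674]
force: [-1.4, -2.4, 6.0]
width: 8.9
gripper_force: 60.3
```

Request:
{"name": "send_rows", "arguments": {"series": [{"ax":0,"ay":0,"az":0.12,"dx":0,"dy":0,"dz":0,"hand":1},{"ax":0,"ay":0,"az":0.25,"dx":0,"dy":0,"dz":0,"hand":1},{"ax":0,"ay":0,"az":0.38,"dx":0,"dy":0,"dz":0,"hand":1},{"ax":0,"ay":0,"az":0.51,"dx":0,"dy":0,"dz":0,"hand":1},{"ax":0,"ay":0,"az":0.64,"dx":0,"dy":0,"dz":0,"hand":1},{"ax":0,"ay":0,"az":0.77,"dx":0,"dy":0,"dz":0,"hand":1},{"ax":0,"ay":0,"az":0.9,"dx":0,"dy":0,"dz":0,"hand":1},{"ax":0,"ay":0,"az":1.03,"dx":0,"dy":0,"dz":0,"hand":1},{"ax":0,"ay":0,"az":1.16,"dx":0,"dy":0,"dz":0,"hand":1},{"ax":0,"ay":0,"az":1.29,"dx":0,"dy":0,"dz":0,"hand":1}]}}

```text
clock: 64.45
eef_pos: [577.1, 147.4, 139.9]
tool_rot: [-3.141, 0.001, 1.379]
force: [-4.4, -3.4, 8.4]
width: 9.1
gripper_force: 60.8
```

```bash
python3 -c "
from hs import *
where(); s=read_state(); print(s['torque'],s['width'])"
```

```text
t 64.5 housing u,y,z -0.4 -83.3 139.9 rot [-3.141e+00  1.000e-03  1.379e+00] F [-4.4 -3.4  8.4]
[-0.81477792  0.95762235  0.05521139] 9.114528840542972
```

Request:
{"name": "send_rows", "arguments": {"series": [{"ax":0,"ay":0,"az":0.02,"dx":0,"dy":0,"dz":0,"hand":1},{"ax":0,"ay":0,"az":0.02,"dx":0,"dy":0,"dz":0,"hand":0.4},{"ax":0,"ay":0,"az":0.02,"dx":0,"dy":0,"dz":0,"hand":0.4},{"ax":0,"ay":0,"az":0.02,"dx":0,"dy":0,"dz":0,"hand":0.4},{"ax":0,"ay":0,"az":0.02,"dx":0,"dy":0,"dz":-4,"hand":0.4},{"ax":0,"ay":0,"az":0.02,"dx":0,"dy":0,"dz":-9,"hand":0.4},{"ax":0,"ay":0,"az":0.02,"dx":0,"dy":0,"dz":-14,"hand":0.4},{"ax":0,"ay":0,"az":0.02,"dx":-2,"dy":0,"dz":-18,"hand":0.4},{"ax":0,"ay":0,"az":0.02,"dx":-2,"dy":0,"dz":-18,"hand":0.4},{"ax":0,"ay":0,"az":0.02,"dx":-2,"dy":0,"dz":-18,"hand":0.4}]}}

```text
clock: 65.45
eef_pos: [574.3, 128.8, 319.2]
tool_rot: [3.14, -0.002, 1.364]
force: [0.3, 0.2, -1.3]
width: 51.7
gripper_force: 0.0
```

```bash
python3 -c "
from hs import *
where(); pic('wrist','wF',scale=1.25)"
```

```text
t 65.5 housing u,y,z 0.7 -102.1 319.2 rot [ 3.140e+00 -2.000e-03  1.364e+00] F [ 0.3  0.2 -1.3]
```

View pics/wF.png

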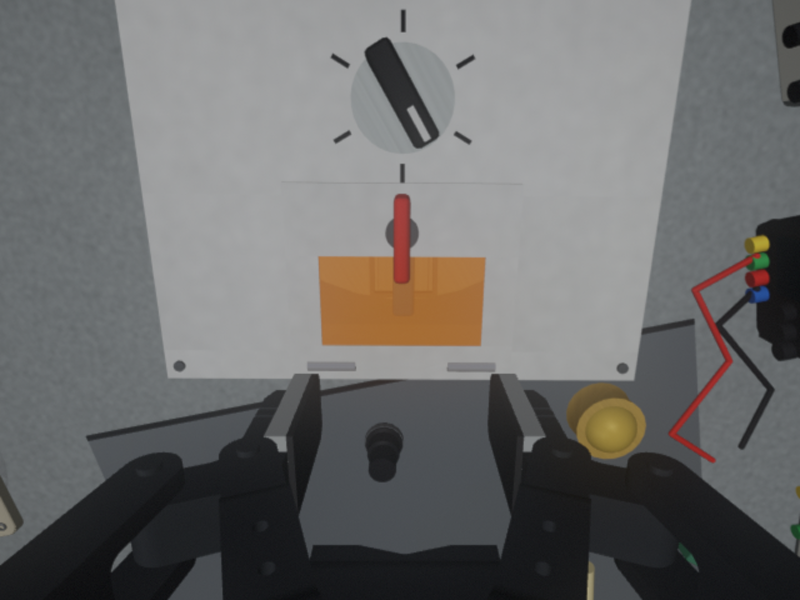

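The hatch lies flush and the red wing at (402,195–283) stands square to its edge. The boards show upright through the window, so I hand in.

```bash
python3 -c "
from cell import finish_job
print(finish_job())"
```

```text
the job is handed in; nothing more can be done
None
```

All five boards are loaded upright, each in its own nest, the hatch is shut and the wing knob is turned square across its edge; I handed the job in at about 65 s, and no verdict came back.

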